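# Empty the cutting-wire rack

### The arm

A 6-joint arm with a two-finger parallel gripper is mounted at the origin on the work surface. World frame = base frame: x ahead of the robot, y to its left, z up, the work surface at z = 0. Lengths are in mm, angles in rad, forces in N, time in s.
With the tool pointing down it reaches from about 275 to 750 mm from the base axis. Payload 10.2 kg.
Tool frame: the origin (TCP) lies midway between the tips of the shut fingers; the grasp point (between the pads) lies 19 mm behind it; z points along the fingers, y is the direction in which the jaws open and shut (so a half turn about z gives the same grasp; the last joint's range is limited). The gripper opens to 85 mm and grips with 20 to 120 N. Pads are 22 mm wide; open, the fingers measure 114 mm over their backs; the gripper's body (76 mm by 85 mm) begins 54 mm behind the grasp point. The pads swing forward as they close: fully open they stand 13 mm farther back than shut.
Start: joints at [-1.431, 0.313, 1.498, -0, 1.331, -0.223], TCP at [186.307, -490.837, 231.294] pointing down, gripper open.
Joint ranges: [-2.94, 2.94], [-0.97, 2.17], [0.19, 2.56], [-1.23, 4.37], [0.02, 3.11], [-2.88, 2.88]. Speed limits (rad/s): [2.39, 2.39, 3.01, 3.14, 3.14, 3.14].

### API

Orientations are given as a unit quaternion [w, x, y, z].
In Python, from rig import ctrl gives the robot as it stands.
- The arm moves only by the tool carry_out, never from a script. Its argument "plan" is a list of rows, each a list of 3 entries, a list of its own where there are three numbers: the finger opening in mm, from 0 to 85.4, then the shift along the tool's x, y, z in mm, then the turn, a rotation vector about the tool's x, y, z in units of 6 degrees (1.0 is 6 degrees). In form: [[grip, [x, y, z], [ax, ay, az]], ...]. A call has 1 to 20 rows; each row shifts and turns the commanded pose from where the row before left it, along the tool's axes as they then stand; what a row does not reach is not made up. A row lasts 1/12 s, in which the tool goes at most 41.7 mm and 7.16 degrees, less where a joint would pass 70% of its speed; a pose out of reach is approached as far as the arm can. A call with a gripper value outside its range is refused whole. The fingers move at their own pace and stop on an object; "grip_force" is the grip in N (left out, the last holds). Time passes only in rows, so rows that do not move let the fingers close. It gives the time, the measured TCP pose, the force and the opening at its end, in the units of the state.
- ctrl.sense(): the state, without advancing time (a new reading comes with each control period).
- ctrl.capture(name): name is "scene" or "top" or "wrist"; returns a dict with "color" (384x512x3 uint8, blue, green, red), "range_z" (384x512 float32, mm along the optical axis (not along the pixel's ray), 0 where there is no reading), "fx", "fy", "cx", "cy" (pixels), "cam_to_world" (4x4, takes a point from camera to world coordinates); the wrist camera has in their place "tool_from_camera" (4x4, takes a point from camera to tool coordinates, whose origin is the TCP and whose axes are the flange's). Camera axes: x right, y up, looking along -z (the intrinsics and any distortion apply to the point x, -y, -z); pixel columns grow to the right and rows downward; lengths in mm; the calibration is good to about 2 mm. The wrist camera is an equidistant fisheye: a pixel r from the principal point sees the ray r / f radians off the axis. A picture is of the moment at which its call begins: read the wrist's pose just before it.
- ctrl.finish_job(): hands the job in, once; it reports no verdict.
The state is a dict: "time_s": time; "joints": joint angles; "dq": joint speeds; "tau": joint torques, N m; "eef_pos": TCP position; "ee_rot": TCP orientation; "force": force on the tool from outside, world axes, zero at the start; "wrist_torque": the same for the moment, N m; "grip_width": opening from 0.0 (shut) to 1.0 (fully open).
Only numpy, scipy, OpenCV 4.12 (cv2) and the standard library are available. Lean on these libraries where they do the work, as an engineer would, in place of code of your own. Each camera call takes 0.05 s, during which the arm holds its last target.

### The job

Turn the crank wheel by its handle one full turn anticlockwise to its stop to slide the yellow keeper clear, take every spool of wire off the posts and lay the brass-wire spools flat in the red tray and the steel-wire spools flat in the white tray. Once all of them are stored, turn the wheel all the way back so that the keeper is fully closed again. Leave the two lidded jars and the clay cup standing where they are.

Things in the scene. Friction and masses are not known exactly. Their poses are not given: they have to be found in the camera images.
- rack: grey steel wire rack fixed to the bench. Origin on the bench under its middle; x points away from the robot. Base top 30 mm high: front part (x -160 to 40 mm, 170 wide) with the crank wheel, centre x -80, y 0; rear part (x 40 to 255, 250 wide) with three posts at x 85, y -85, 0, 85 mm, and the keeper
- post1 (a point): foot of the middle post, on the base top. Each of the three posts is 14 mm thick, stands 63 mm above the base top and holds one spool, or two one on the other (undersides 30 and 64 mm above the bench)
- wheel (a joint): angle (rad) of the turquoise crank wheel about its upright axis: near 0 with the keeper closed, grows anticlockwise seen from above to its stop at 6.7 (a little over a turn), keeper fully open; other stop at 0. Light friction (about 2 N at the handle), stays where left; drives the keeper by rack and pinion, 90 mm a turn
- wheel_hub (a point): centre of the top face of the crank wheel (disc of 144 mm diameter, top face 62 mm above the bench)
- wheel_handle (a point): middle of the upright dark wooden handle on the wheel, 55 mm from the hub: a peg 23 mm thick standing 44 mm above the wheel's face, free to spin on its own axis, so that the gripper may hold it at one unchanging yaw all the way round; this point is 24 mm above the wheel's face
- keeper (a joint): travel (m) of the yellow keeper, which moves only with the wheel: 0 closed, its three 14 mm wide fingers (102 to 110 mm above the bench) lying over the posts so that no spool comes off; about 0.096 fully open, the finger tips then 84 mm behind the post axes (rack +x) and its crossbar (top 112 mm) farther back
- red_tray: loose red tray, 260 x 150 mm, 22 mm high, 5 mm walls and floor, 0.4 kg; origin at the centre of its underside, x along its length, z up
- white_tray: loose white tray, otherwise the same as the red one
- brass1: spool of golden brass wire, clay-cutting wire wound solid on a black-flanged spool: a rigid ring 56 mm in diameter and 34 mm high with a 20 mm hole along its z axis, about 120 g; origin at the centre of its underside as it stands on the post, z along the hole
- brass2: spool of golden brass wire, clay-cutting wire wound solid on a black-flanged spool: a rigid ring 56 mm in diameter and 34 mm high with a 20 mm hole along its z axis, about 120 g; origin at the centre of its underside as it stands on the post, z along the hole
- brass3: spool of golden brass wire, clay-cutting wire wound solid on a black-flanged spool: a rigid ring 56 mm in diameter and 34 mm high with a 20 mm hole along its z axis, about 120 g; origin at the centre of its underside as it stands on the post, z along the hole. May be absent
- steel1: spool of silvery steel wire, clay-cutting wire wound solid on a black-flanged spool: a rigid ring 56 mm in diameter and 34 mm high with a 20 mm hole along its z axis, about 120 g; origin at the centre of its underside as it stands on the post, z along the hole
- steel2: spool of silvery steel wire, clay-cutting wire wound solid on a black-flanged spool: a rigid ring 56 mm in diameter and 34 mm high with a 20 mm hole along its z axis, about 120 g; origin at the centre of its underside as it stands on the post, z along the hole. May be absent
- steel3: spool of silvery steel wire, clay-cutting wire wound solid on a black-flanged spool: a rigid ring 56 mm in diameter and 34 mm high with a 20 mm hole along its z axis, about 120 g; origin at the centre of its underside as it stands on the post, z along the hole. May be absent
- glaze_jar: a lidded blue glaze jar 60 mm wide, 85 mm high, not to be disturbed; origin at its underside
- slip_jar: a lidded terracotta slip jar 56 mm wide, 75 mm high, not to be disturbed; origin at its underside
- bisque_cup: a terracotta cup 76 mm wide, 80 mm high, not to be disturbed; origin at its underside

How it is judged:
By the outcome, as a careful person would: the job done as asked, in the order asked, and still so for the second after the job is handed in, with the robot touching nothing.
Of steel2, brass3, steel3 only 1 to 3 are there at a start; the rules pass over those that are not, and their reading is None.
At some moment in a run one of red_tray, white_tray may be knocked a few centimetres aside while the robot is not near it.
Once in a run the grip may slacken for a moment while it holds something.
It also fails if it takes over 210 s, if anything falls off the work surface, if the arm or the gripper's body presses on something with over 40 N, if the wrist force passes 120 N, or if a joint passes its speed limit or range.

## Working session

There is one attempt and no reset: what is moved stays moved. The work goes in short steps, Python scripts to look and compute and a tool call to move; the robot and the scene stay as the last step left them, time stands still between calls to the robot, and variables do not carry over. Pictures are saved under pics/ and viewed, and the job is handed in when it is done.

Besides the shell and the picture viewer there is one more tool, called after "Request:" by a JSON object that holds its "name" and its "arguments". carry_out: Moves the arm, as the interface text tells. Its arguments: {"type":"object","properties":{"plan":{"type":"array"},"grip_force":{"type":"number"}},"required":["plan"]}

```bash
ls -la; mkdir -p pics; python3 - <<'E'
from rig import ctrl
import cv2
s=ctrl.sense(); print(s)
for n in ("scene","top"):
    c=ctrl.capture(n); cv2.imwrite(f"pics/{n}0.png",c["color"]); print(n,c["fx"],c["fy"],c["cx"],c["cy"],c["cam_to_world"], [k for k in c])
E
```

```text
total 12
drwxr-xr-x  3 agent agent 4096 Dec  6 16:59 .
drwxr-xr-x 23 root  root  4096 Dec  6 16:59 ..
drwxr-xr-x  2 agent agent 4096 Dec  6 16:59 pics
{'time_s': 0.0, 'joints': array([-1.43141576e+00,  3.13472731e-01,  1.49843944e+00, -1.19981703e-05,
        1.33098241e+00, -2.23423484e-01]), 'dq': array([ 0.00040801,  0.00025982, -0.00114843, -0.00036983, -0.00038509,
        0.00027113]), 'tau': array([ 5.44119321e-04, -4.12253630e+01, -2.59739792e+01, -1.39507501e-04,
        4.11225119e-03,  1.74006209e-05]), 'eef_pos': array([ 186.25913317, -490.57765334,  230.72255307]), 'ee_rot': array([-6.50631275e-04,  9.83591256e-01,  1.80410137e-01,  2.15249559e-05]), 'force': array([-0.41848752,  0.54664787,  0.8365699 ]), 'wrist_torque': array([-0.00631538,  0.02673515,  0.03508887]), 'grip_width': 0.9968330744700745}
scene 473.8273372126363 473.8273372126363 261.9466018431492 187.8501041302831 [[ 8.58193278e-01 -3.95688311e-01  3.27009263e-01  8.89831196e+02]
 [ 5.13178153e-01  6.46006565e-01 -5.65087339e-01 -6.61263161e+02]
 [ 1.23483245e-02  6.52768166e-01  7.57457089e-01  9.96602253e+02]
 [ 0.00000000e+00  0.00000000e+00  0.00000000e+00  1.00000000e+00]] ['color', 'range_z', 'fx', 'fy', 'cx', 'cy', 'cam_to_world']
top 348.4090777521682 348.4090777521682 254.16939966068887 193.65350555287506 [[ 4.29764593e-02  9.70556622e-01 -2.37008160e-01  2.55898394e+02]
 [-9.99056651e-01  4.32284932e-02 -4.13579500e-03  1.78353195e+01]
 [ 6.23148242e-03  2.36962321e-01  9.71498856e-01  1.13330653e+03]
 [ 0.00000000e+00  0.00000000e+00  0.00000000e+00  1.00000000e+00]] ['color', 'range_z', 'fx', 'fy', 'cx', 'cy', 'cam_to_world']
```

View pics/scene0.png

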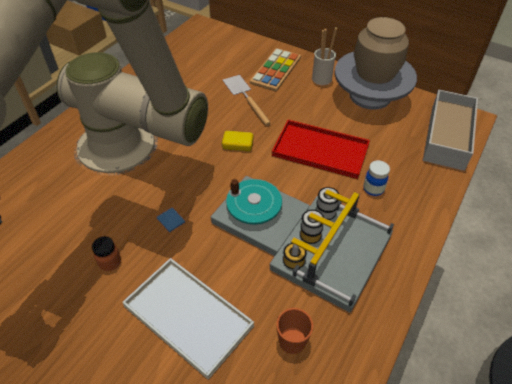

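View pics/top0.png

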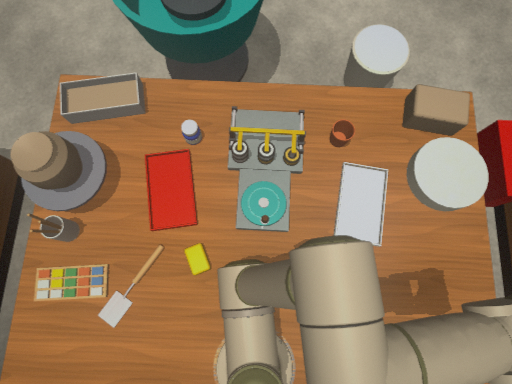

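The scene shows the wheel (top ≈(263,203)), three posts with spools (≈(240,150), (266,153), (291,155)), the red tray on the left and the white one on the right. The jars and the cup are also visible. Next I'll zoom in and measure.

```bash
cat > h.py <<'E'
from rig import ctrl
import cv2, numpy as np
from scipy.spatial.transform import Rotation as R
def cap(n): return ctrl.capture(n)
def ray(c,u,v):
    T=c["cam_to_world"]; d=np.array([(u-c["cx"])/c["fx"],-(v-c["cy"])/c["fy"],-1.0])
    return T[:3,3],T[:3,:3]@d
def onplane(c,u,v,z):
    o,d=ray(c,u,v); return o+d*(z-o[2])/d[2]
def proj(c,p):
    T=c["cam_to_world"]; q=T[:3,:3].T@(np.asarray(p,float)-T[:3,3])
    return np.array([c["cx"]+c["fx"]*q[0]/-q[2], c["cy"]-c["fy"]*q[1]/-q[2]])
def cloud(c):
    h,w=c["range_z"].shape; u,v=np.meshgrid(np.arange(w),np.arange(h)); Z=c["range_z"]
    P=np.stack([(u-c["cx"])/c["fx"]*Z,-(v-c["cy"])/c["fy"]*Z,-Z],-1)
    T=c["cam_to_world"]; return P@T[:3,:3].T+T[:3,3]
def mask(c,lo,hi):
    return cv2.inRange(cv2.cvtColor(c["color"],cv2.COLOR_BGR2HSV),np.array(lo),np.array(hi))
def biggest(m):
    cs,_=cv2.findContours(m,cv2.RETR_EXTERNAL,cv2.CHAIN_APPROX_NONE); return max(cs,key=cv2.contourArea)
def crop(c,u0,v0,u1,v1,name,k=5):
    im=c["color"][v0:v1,u0:u1]; cv2.imwrite(f"pics/{name}.png",cv2.resize(im,None,fx=k,fy=k,interpolation=cv2.INTER_CUBIC))
E
python3 - <<'E'
from h import *
np.set_printoptions(precision=1,suppress=True)
t=cap("top"); s=cap("scene")
crop(t,215,95,365,245,"topz",4); crop(s,205,160,395,310,"scz",4)
for n,c in (("top",t),("scene",s)):
    P=cloud(c)
    m=mask(c,(80,120,60),(95,255,255))
    # limit to wheel
    if n=="top": m[:150]=0
    k=biggest(m); (e)=cv2.fitEllipse(k); print(n,"wheel",e, onplane(c,*e[0],62), P[int(e[0][1]),int(e[0][0])])
    for nm,lo,hi in (("red",(0,180,80),(6,255,255)),):
        m=mask(c,lo,hi); k=biggest(m); q=np.array([onplane(c,u,v,22)[:2] for u,v in k[:,0]],np.float32); r=cv2.minAreaRect(q); print(nm,r)
    m=mask(c,(85,0,150),(130,60,255)); 
    cs,_=cv2.findContours(m,cv2.RETR_EXTERNAL,cv2.CHAIN_APPROX_NONE)
    for k in cs:
        if cv2.contourArea(k)>1500:
            q=np.array([onplane(c,u,v,22)[:2] for u,v in k[:,0]],np.float32); print("white?",cv2.minAreaRect(q), np.median(P[k[:,0,1],k[:,0,0]],0))
E
```

```text
top wheel ((262.9428405761719, 202.4263153076172), (37.98701858520508, 40.347076416015625), 141.17263793945312) [490.1  -6.4  62. ] [489.9  -3.3  68.3]
red ((532.4108276367188, 300.47802734375), (261.4920959472656, 150.06863403320312), 10.685270309448242)
white? ((512.0457763671875, -325.7054748535156), (136.91845703125, 241.88079833984375), 82.24840545654297) [ 511.3 -303.9    6.3]
scene wheel ((254.74298095703125, 201.96633911132812), (43.1787223815918, 53.229984283447266), 81.17802429199219) [495.  -14.2  62. ] [495.8 -19.1  71.5]
red ((534.7244873046875, 291.4403076171875), (258.8909912109375, 166.59027099609375), 10.779479026794434)
white? ((518.3916015625, -335.09002685546875), (131.68655395507812, 236.48524475097656), 82.34551239013672) [ 453.7 -304.     6. ]
```

View pics/topz.png

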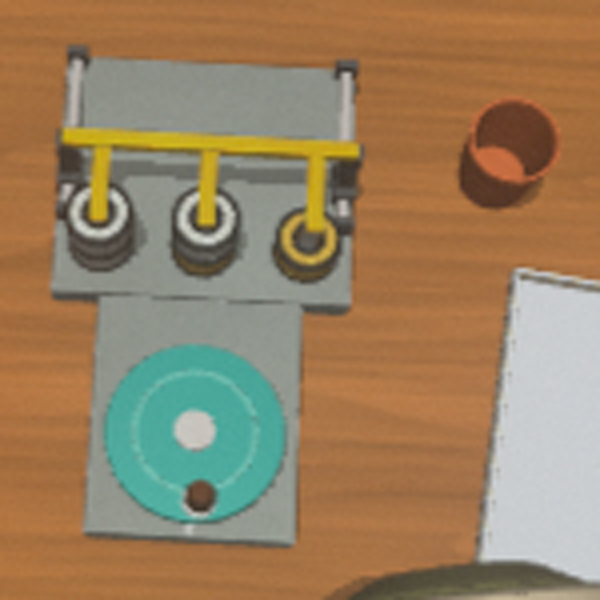

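View pics/scz.png

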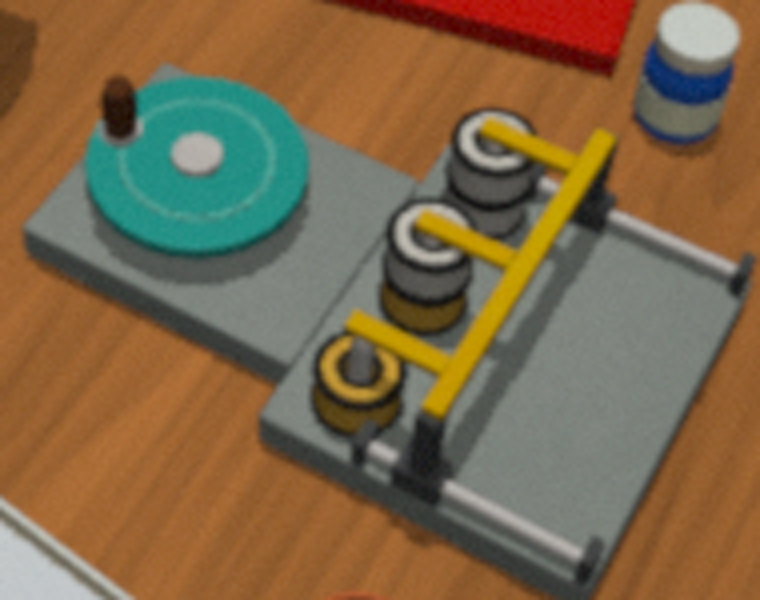

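```bash
python3 - <<'E'
from h import *
np.set_printoptions(precision=1,suppress=True)
t=cap("top"); s=cap("scene"); P=cloud(t)
f=lambda x,y:(215+x/4-.4,95+y/4-.4)
for n,p,z in (("front L",(84,533),30),("front R",(295,546),30),("rear FL",(52,297),30),("rear FR",(350,310),30),("handle top",(202,490),106),("hub",(195,430),62),
  ("spL",(100,212),98),("spM",(206,216),98),("spR",(309,240),64)):
    print(n,onplane(t,*f(*p),z))
g=lambda x,y:(205+x/4-.4,160+y/4-.4)
for n,p,z in (("handle top",(119,83),106),("hub",(197,153),62),("spL",(495,138),98),("spM",(430,230),98),("spR",(358,370),64)):
    print("scene",n,onplane(s,*g(*p),z))
w=cap("wrist"); print(w["fx"],w["cx"],w["cy"]);print(w["tool_from_camera"]); cv2.imwrite("pics/w0.png",w["color"])
# jars / cup
for n,uv in (("glaze",(191,128)),("cup",(342,130))): print(n,onplane(t,*uv,80))
for n,uv in (("slip",(103,243)),): print(n,onplane(s,*uv,75))
E
```

```text
front L [410.5  76.8  30. ]
front R [407.5 -91.3  30. ]
rear FL [605.7 114.2  30. ]
rear FR [ 605.5 -132.9   30. ]
handle top [436.  -13.5 106. ]
hub [491.2  -7.6  62. ]
spL [656.1  74.7  98. ]
spM [656.5  -9.1  98. ]
spR [652.8 -94.4  64. ]
scene handle top [433.4 -11.7 106. ]
scene hub [486.   -3.8  62. ]
scene spL [652.9  77.6  98. ]
scene spM [650.9  -7.4  98. ]
scene spR [652.4 -95.9  64. ]
297.3186396354542 256.0459558163153 191.77108720208977
[[  -0.     1.     0.3   69.4]
 [   1.     0.     0.    -0.2]
 [   0.     0.3   -1.  -141.9]
 [   0.     0.     0.     1. ]]
glaze [723.7 237.4  80. ]
cup [ 739.2 -254.8   80. ]
slip [ 263.9 -311.6   75. ]
```

View pics/w0.png

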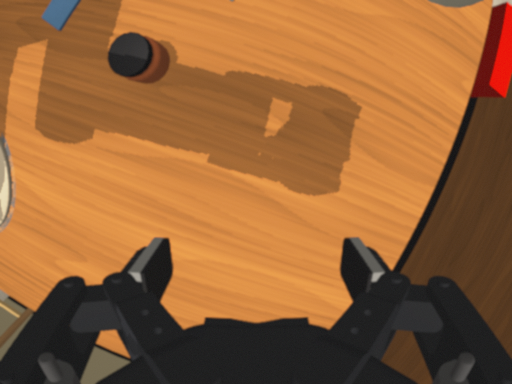

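Request:
{"name": "carry_out", "arguments": {"plan": [[85,[0,0,0],[0,0,-1.14]],[85,[0,0,0],[0,0,-1.14]],[85,[0,0,0],[0,0,-1.14]],[85,[0,0,0],[0,0,-1.14]],[85,[0,0,0],[0,0,-1.14]],[85,[0,0,0],[0,0,-1.14]],[85,[0,0,0],[0,0,-1.14]],[85,[0,0,0],[0,0,-1.14]],[85,[0,0,0],[0,0,-1.14]],[85,[0,0,0],[0,0,-1.12]]], "grip_force": 40}}

```text
time_s: 1.18
eef_pos: [186.3, -490.8, 231.2]
ee_rot: [-0.0, 0.711, 0.703, 0.0]
force: [-0.5, -0.1, 0.1]
grip_width: 0.996
```

Request:
{"name": "carry_out", "arguments": {"plan": [[85,[16,8,1],[0,0,0]],[85,[31,16,2],[0,0,0]],[85,[31,16,2],[0,0,0]],[85,[31,16,2],[0,0,0]],[85,[31,16,2],[0,0,0]],[85,[31,16,2],[0,0,0]],[85,[31,16,2],[0,0,0]],[85,[31,16,2],[0,0,0]],[85,[31,16,2],[0,0,0]],[85,[31,16,2],[0,0,0]],[85,[31,16,2],[0,0,0]],[85,[31,15,2],[0,0,0]],[85,[31,15,2],[0,0,0]],[85,[31,15,2],[0,0,0]],[85,[31,15,2],[0,0,0]],[85,[31,15,2],[0,0,0]],[85,[0,0,0],[0,0,0]]]}}

```text
time_s: 2.6
eef_pos: [438.3, -9.7, 200.0]
ee_rot: [-0.0, 0.711, 0.703, 0.001]
force: [0.5, -0.3, 0.6]
grip_width: 0.996
```

```bash
cat >> h.py <<'E'
def wcap(name=None):
    s=ctrl.sense(); c=ctrl.capture("wrist"); q=s["ee_rot"]; T=np.eye(4)
    T[:3,:3]=R.from_quat([q[1],q[2],q[3],q[0]]).as_matrix(); T[:3,3]=s["eef_pos"]
    c["cam_to_world"]=T@c["tool_from_camera"]
    if name: cv2.imwrite(f"pics/{name}.png",c["color"])
    return c
def wray(c,u,v):
    T=c["cam_to_world"]; dx,dy=u-c["cx"],v-c["cy"]; r=np.hypot(dx,dy)+1e-9; th=r/c["fx"]
    d=np.array([np.sin(th)*dx/r,-np.sin(th)*dy/r,-np.cos(th)]); return T[:3,3],T[:3,:3]@d
def wplane(c,u,v,z):
    o,d=wray(c,u,v); return o+d*(z-o[2])/d[2]
def wproj(c,p):
    T=c["cam_to_world"]; q=T[:3,:3].T@(np.asarray(p,float)-T[:3,3]); x,y,z=q[0],-q[1],-q[2]
    rho=np.hypot(x,y); th=np.arctan2(rho,z); return np.array([c["cx"]+c["fx"]*th*x/rho,c["cy"]+c["fx"]*th*y/rho])
E
python3 - <<'E'
from h import *
np.set_printoptions(precision=1,suppress=True)
w=wcap("w1"); print(w["cam_to_world"])
print(wproj(w,(488.6,-5.7,62)),wproj(w,(435,-12.5,106)),wproj(w,(654,-8,98)))
E
```

```text
[[  1.    0.    0.  439.5]
 [ -0.    1.    0.3  59.4]
 [  0.   -0.3   1.  342. ]
 [  0.    0.    0.    1. ]]
[306.9 178. ] [251.4 198.6] [465.8 188.4]
```

View pics/w1.png

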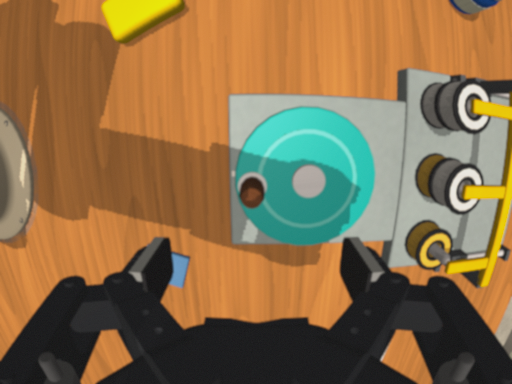

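```bash
python3 - <<'E'
from h import *
np.set_printoptions(precision=1,suppress=True)
w=wcap(); crop(w,215,90,395,250,"w1z",4)
E
```

```text
(no output)
```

View pics/w1z.png

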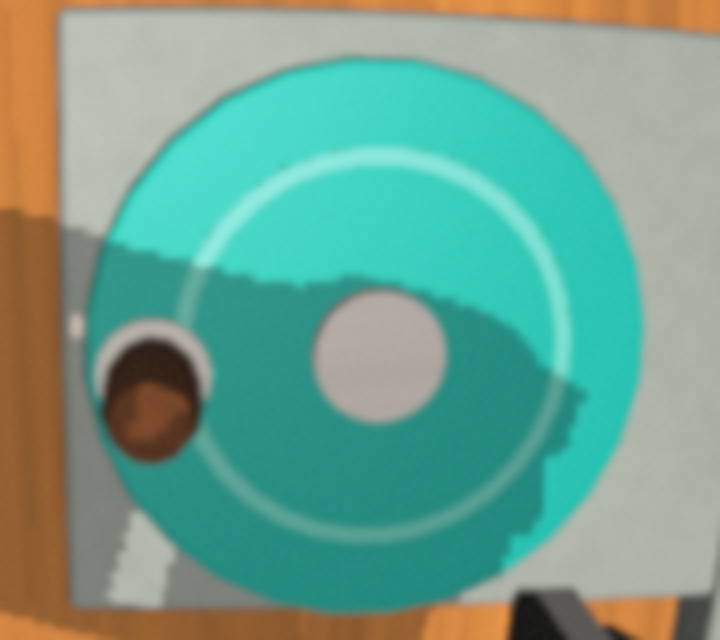

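```bash
python3 - <<'E'
from h import *
np.set_printoptions(precision=1,suppress=True)
w=wcap()
f=lambda x,y:(215+x/4-.4,90+y/4-.4)
for n,p,z in (("collar",(153,376),63),("htop",(152,420),106),("hub",(380,356),62),("hub+4",(380,356),66),("mark",(77,325),30),("L",(95,376),62),("R",(212,376),62)): print(n,wplane(w,*f(*p),z))
m=mask(w,(78,80,60),(95,255,255)); q=np.array([wplane(w,u,v,62)[:2] for u,v in biggest(m)[:,0]],np.float32); print(cv2.minEnclosingCircle(q),cv2.fitEllipse(q))
for n,uv in (("spL",(471,106)),("spM",(464,188))): print(n,wplane(w,*uv,98))
print(wplane(w,434,250,64))
E
```

```text
collar [434.6 -14.1  63. ]
htop [434.8 -12.7 106. ]
hub [490.1 -10.   62. ]
hub+4 [489.3  -9.1  66. ]
mark [413.9  -8.   30. ]
L [420.4 -14.2  62. ]
R [448.9 -14.6  62. ]
((489.24554443359375, -6.713871479034424), 70.8971939086914) ((489.1691589355469, -6.602229118347168), (140.02621459960938, 140.49998474121094), 68.18585968017578)
spL [649.4  71.7  98. ]
spM [650.1 -11.6  98. ]
[650.2 -97.8  64. ]
```

Request:
{"name": "carry_out", "arguments": {"plan": [[60,[-3,-3.5,10],[0,0,0]],[60,[0,0,25],[0,0,0]],[60,[0,0,25],[0,0,0]],[60,[0,0,25],[0,0,0]],[60,[0,0,20],[0,0,0]],[60,[0,0,15],[0,0,0]],[60,[0,0,8],[0,0,0]],[20,[0,0,0],[0,0,0]],[20,[0,0,0],[0,0,0]],[20,[0,0,0],[0,0,0]],[20,[0,0,0],[0,0,0]],[20,[0,0,0],[0,0,0]],[20,[0,0,0],[0,0,0]]]}}

```text
time_s: 3.83
eef_pos: [434.3, -17.2, 73.4]
ee_rot: [0.001, 0.713, 0.701, 0.0]
force: [-0.5, -1.3, 7.3]
grip_width: 0.251
```

```bash
python3 - <<'E'
from h import *
np.set_printoptions(precision=3,suppress=True)
s=ctrl.sense(); print(s)
w=wcap("w2")
E
```

```text
{'time_s': 3.8333, 'joints': array([-0.31 ,  0.328,  1.95 , -0.   ,  0.861, -0.294]), 'dq': array([ 0.003,  0.001,  0.001, -0.001, -0.   , -0.001]), 'tau': array([  0.651, -32.086, -17.331,   0.316,  -0.149,   0.003]), 'eef_pos': array([434.3  , -17.202,  73.414]), 'ee_rot': array([0.001, 0.713, 0.701, 0.   ]), 'force': array([-0.451, -1.275,  7.269]), 'wrist_torque': array([-0.218,  0.156,  0.019]), 'grip_width': 0.2509826188221982}
```

View pics/w2.png

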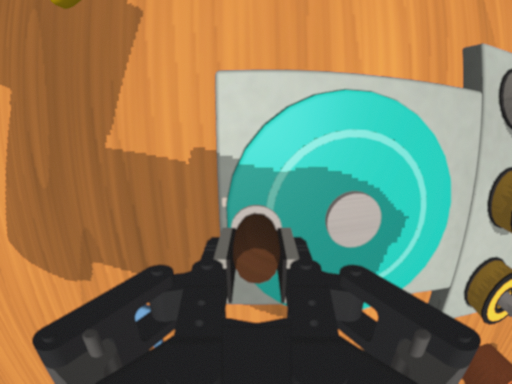

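```bash
cat > circ.py <<'E'
import numpy as np, sys, json
a0,a1,n,yaw=[float(v) for v in sys.argv[1:5]]; n=int(n)
a=np.linspace(a0,a1,n+1); p=np.stack([55*np.cos(a),55*np.sin(a)],1); p-=p[0]
t=np.radians(yaw); tx=np.array([np.cos(t),np.sin(t)]); ty=np.array([np.sin(t),-np.cos(t)])
q=np.round(np.stack([p@tx,p@ty],1)*2)/2; d=np.diff(q,axis=0)
print(d.tolist())
E
python3 circ.py 3.255 7.255 20 89.3
```

```text
[[-10.5, 2.5], [-10.0, 4.5], [-9.0, 6.5], [-7.5, 8.0], [-5.5, 9.5], [-4.0, 10.0], [-1.5, 11.0], [0.5, 11.0], [3.0, 10.5], [4.5, 10.0], [7.0, 9.0], [8.0, 7.0], [9.5, 5.5], [10.5, 3.5], [11.0, 1.0], [11.0, -1.0], [10.5, -3.0], [9.5, -5.0], [8.5, -7.0], [7.0, -8.5]]
```

Request:
{"name": "carry_out", "arguments": {"plan": [[20,[-10.5,2.5,0],[0,0,0]],[20,[-10,4.5,0],[0,0,0]],[20,[-9,6.5,0],[0,0,0]],[20,[-7.5,8,0],[0,0,0]],[20,[-5.5,9.5,0],[0,0,0]],[20,[-4,10,0],[0,0,0]]]}}

```text
time_s: 4.38
eef_pos: [474.3, -65.1, 73.4]
ee_rot: [0.001, 0.713, 0.701, -0.0]
force: [-1.2, 1.6, 7.8]
grip_width: 0.254
```

Request:
{"name": "carry_out", "arguments": {"plan": [[20,[-1.5,11,0],[0,0,0]],[20,[0.5,11,0],[0,0,0]],[20,[3,10.5,0],[0,0,0]],[20,[4.5,10,0],[0,0,0]],[20,[7,9,0],[0,0,0]],[20,[8,7,0],[0,0,0]],[20,[9.5,5.5,0],[0,0,0]],[20,[10.5,3.5,0],[0,0,0]],[20,[11,1,0],[0,0,0]],[20,[11,-1,0],[0,0,0]],[20,[10.5,-3,0],[0,0,0]],[20,[9.5,-5,0],[0,0,0]],[20,[8.5,-7,0],[0,0,0]],[20,[7,-8.5,0],[0,0,0]]]}}

```text
time_s: 5.55
eef_pos: [519.6, 34.0, 73.4]
ee_rot: [0.001, 0.713, 0.702, -0.0]
force: [-3.8, -10.4, 7.7]
grip_width: 0.254
```

```bash
python3 circ.py 7.255 9.755 13 89.3; python3 - <<'E'
from h import *
wcap("w3"); crop(cap("top"),215,75,365,245,"t3",4)
E
```

```text
[[5.0, -9.5], [3.0, -10.0], [1.0, -10.5], [-0.5, -10.5], [-3.0, -10.0], [-5.0, -9.5], [-6.5, -8.5], [-8.0, -6.5], [-9.0, -5.5], [-10.0, -3.5], [-10.5, -1.5], [-10.5, 0.5], [-10.5, 2.5]]
```

View pics/w3.png

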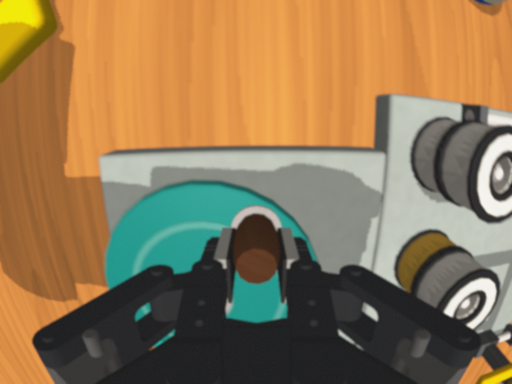

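Holding well: the handle is between the pads and the keeper has withdrawn from the spools. Now the last part, up to the stop.

Request:
{"name": "carry_out", "arguments": {"plan": [[20,[5,-9.5,0],[0,0,0]],[20,[3,-10,0],[0,0,0]],[20,[1,-10.5,0],[0,0,0]],[20,[-0.5,-10.5,0],[0,0,0]],[20,[-3,-10,0],[0,0,0]],[20,[-5,-9.5,0],[0,0,0]],[20,[-6.5,-8.5,0],[0,0,0]],[20,[-8,-6.5,0],[0,0,0]],[20,[-9,-5.5,0],[0,0,0]],[20,[-10,-3.5,0],[0,0,0]]]}}

```text
time_s: 6.48
eef_pos: [435.8, 2.1, 73.4]
ee_rot: [0.002, 0.713, 0.701, 0.001]
force: [6.6, 0.3, 5.9]
grip_width: 0.251
```

Request:
{"name": "carry_out", "arguments": {"plan": [[20,[-5.5,-1,0],[0,0,0]],[20,[-5,-0.5,0],[0,0,0]],[20,[-5,0,0],[0,0,0]],[20,[-5,0.5,0],[0,0,0]]]}}

```text
time_s: 6.82
eef_pos: [434.4, -18.2, 73.4]
ee_rot: [0.001, 0.713, 0.701, 0.001]
force: [2.6, 1.7, 9.5]
grip_width: 0.25
```

Request:
{"name": "carry_out", "arguments": {"plan": [[20,[-4,0.5,0],[0,0,0]],[20,[-4,1,0],[0,0,0]],[20,[-3.5,1,0],[0,0,0]],[20,[-1,0.5,0],[0,0,0]]]}}

```text
time_s: 7.15
eef_pos: [437.3, -30.9, 73.4]
ee_rot: [0.001, 0.713, 0.701, 0.001]
force: [0.9, 1.5, 11.6]
grip_width: 0.252
```

Request:
{"name": "carry_out", "arguments": {"plan": [[20,[-2,0.5,0],[0,0,0]],[20,[-2,0.5,0],[0,0,0]],[20,[0,0,0],[0,0,0]]]}}

```text
time_s: 7.4
eef_pos: [438.5, -34.0, 73.4]
ee_rot: [0.001, 0.713, 0.701, 0.002]
force: [4.0, 7.6, 9.1]
grip_width: 0.255
```

Request:
{"name": "carry_out", "arguments": {"plan": [[20,[-2,1,0],[0,0,0]],[20,[-2,1,0],[0,0,0]],[20,[0,0,0],[0,0,0]]]}}

```text
time_s: 7.65
eef_pos: [438.6, -34.5, 73.2]
ee_rot: [-0.003, 0.714, 0.701, 0.002]
force: [-1.3, 31.8, 20.2]
grip_width: 0.249
```

```bash
python3 - <<'E'
from h import *
np.set_printoptions(precision=1,suppress=True)
print(ctrl.sense()["force"],ctrl.sense()["eef_pos"])
crop(cap("top"),215,75,365,245,"t4",4); wcap("w4")
E
```

```text
[-1.3 31.8 20.2] [438.6 -34.5  73.2]
```

View pics/t4.png

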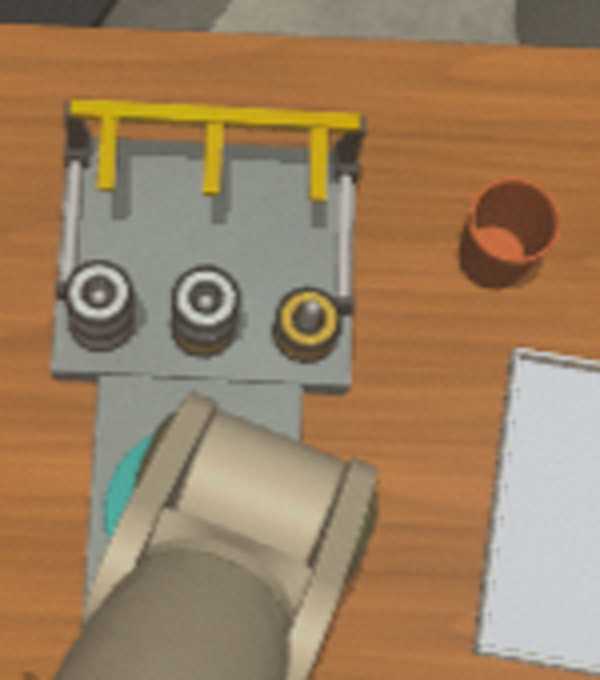

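View pics/w4.png

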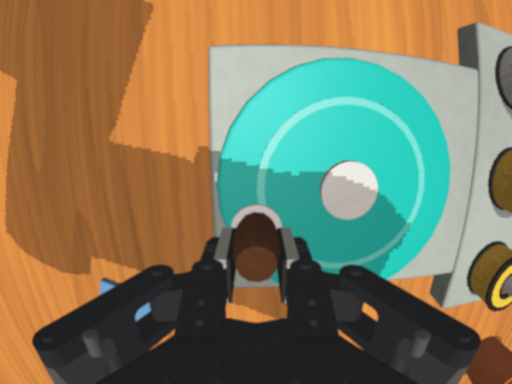

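Request:
{"name": "carry_out", "arguments": {"plan": [[20,[4,-2,0],[0,0,0]],[60,[0,0,0],[0,0,0]],[60,[0,0,0],[0,0,0]],[60,[0,0,0],[0,0,0]],[60,[0,0,0],[0,0,0]],[60,[0,0,-15],[0,0,0]],[60,[0,0,-30],[0,0,0]],[60,[0,0,-35],[0,0,0]],[60,[0,0,-35],[0,0,0]],[70,[3,32,-12],[0,0,0]],[70,[3,32,0],[0,0,0]],[70,[3,32,0],[0,0,0]],[70,[3,32,0],[0,0,0]],[70,[4,32,0],[0,0,0]],[70,[4,32,0],[0,0,0]],[70,[4,20,0],[0,0,0]],[70,[0,0,0],[0,0,0]],[70,[0,0,0],[0,0,0]]]}}

```text
time_s: 9.25
eef_pos: [649.6, -14.0, 198.0]
ee_rot: [-0.001, 0.713, 0.701, -0.001]
force: [-0.7, -0.8, 0.0]
grip_width: 0.823
```

```bash
python3 - <<'E'
from h import *
np.set_printoptions(precision=1,suppress=True)
s=ctrl.sense(); print(s["eef_pos"],s["ee_rot"],s["force"])
w=wcap("w5"); t=cap("top"); sc=cap("scene"); crop(sc,205,160,395,310,"sc5",4); crop(t,215,75,365,245,"t5",4)
f=lambda x,y:(215+x/4-.4,75+y/4-.4)
for n,p,z in (("spL",(100,293),98),("spM",(206,299),98),("spR",(307,323),64)): print(n,onplane(t,*f(*p),z))
E
```

```text
[649.6 -14.  198. ] [-0.   0.7  0.7 -0. ] [-0.7 -0.8  0. ]
spL [655.2  74.6  98. ]
spM [654.   -9.2  98. ]
spR [650.1 -92.8  64. ]
```

View pics/w5.png

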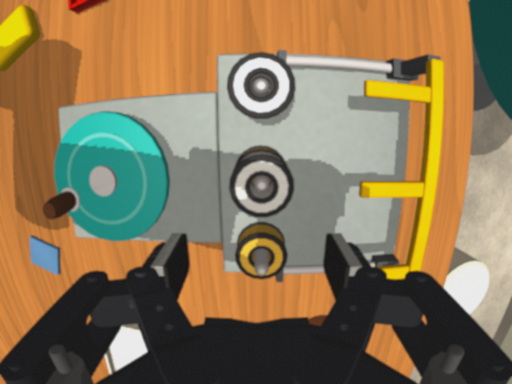

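View pics/sc5.png

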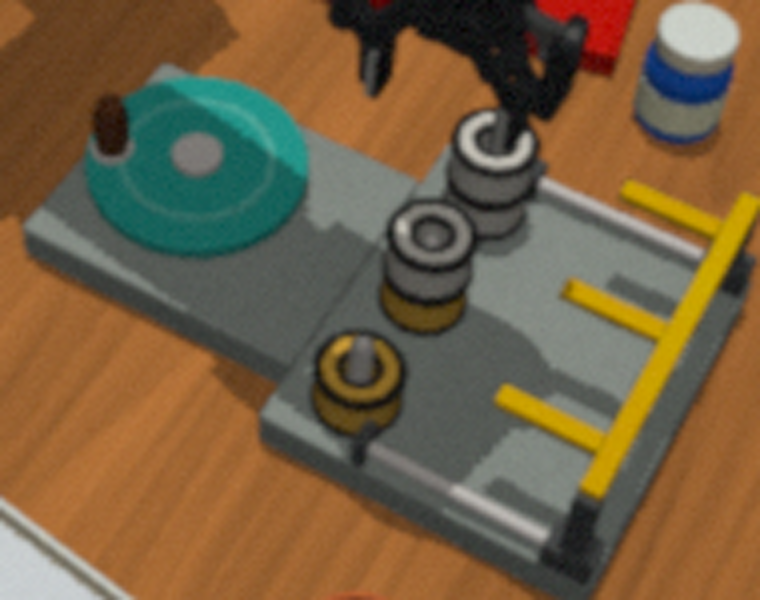

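```bash
python3 - <<'E'
from h import *
np.set_printoptions(precision=1,suppress=True)
w=wcap()
for n,uv,z in (("L",(260.5,85.5),98),("M",(261.5,187),98),("Mpost",(262,185),93),("Rpost",(262,260),93),("R",(260.5,246),64)): print(n,wplane(w,*uv,z))
crop(w,210,40,330,290,"w5z",3)
E
```

```text
L [654.6  75.3  98. ]
M [654.1  -9.3  98. ]
Mpost [654.6  -8.8  93. ]
Rpost [653.9 -81.9  93. ]
R [652.8 -81.3  64. ]
```

View pics/w5z.png

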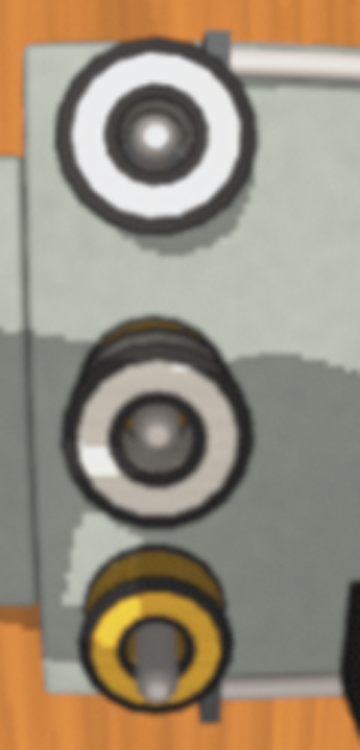

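```bash
cat >> h.py <<'E'
def trays():
    for n in ("top","scene"):
        c=cap(n)
        m=mask(c,(0,170,60),(8,255,255)); m|=mask(c,(172,170,60),(180,255,255))
        if n=="top": m[:,400:]=0
        k=biggest(m); q=np.array([onplane(c,u,v,22)[:2] for u,v in k[:,0]],np.float32); print(n,"red rim",np.round(cv2.boxPoints(cv2.minAreaRect(q))).tolist(),cv2.minAreaRect(q))
        m=mask(c,(85,0,120),(130,70,255))
        for k in cv2.findContours(m,cv2.RETR_EXTERNAL,cv2.CHAIN_APPROX_NONE)[0]:
            if cv2.contourArea(k)<1500: continue
            q=np.array([onplane(c,u,v,5)[:2] for u,v in k[:,0]],np.float32); r=cv2.minAreaRect(q)
            if r[0][0]>350 and -480<r[0][1]<-200: print(n,"white floor",r)
E
python3 - <<'E'
from h import *
np.set_printoptions(precision=1,suppress=True)
trays(); t=cap("top"); crop(t,325,150,400,260,"wt",6)
w=wcap(); print(wplane(w,261.4,254.7,64),wplane(w,262,270,93))
E
```

```text
top red rim [[398.0, 352.0], [426.0, 204.0], [676.0, 251.0], [648.0, 399.0]] ((536.899658203125, 301.52947998046875), (254.65602111816406, 151.0048828125), 10.644026756286621)
top white floor ((513.5458374023438, -330.63494873046875), (139.01144409179688, 250.57009887695312), 82.24498748779297)
scene red rim [[565.0, 383.0], [601.0, 216.0], [681.0, 234.0], [645.0, 400.0]] ((622.7242431640625, 308.30218505859375), (82.04930114746094, 170.1512451171875), 12.199831008911133)
scene white floor ((512.1176147460938, -329.6628723144531), (134.99520874023438, 239.8681640625), 82.0586166381836)
[654.2 -91.6  64. ] [654.2 -93.1  93. ]
```

View pics/wt.png

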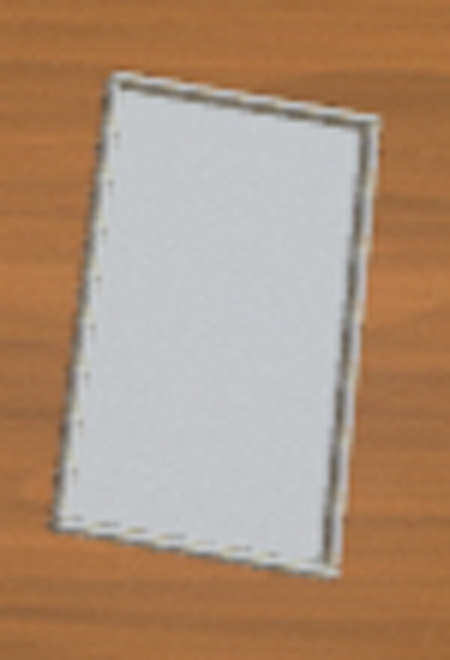

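Request:
{"name": "carry_out", "arguments": {"plan": [[70,[20,0.5,5],[0,0,0]],[70,[30,1,15],[0,0,0]],[70,[25,1,15],[0,0,0]],[70,[14,1,20],[0,0,0]],[70,[0,0,25],[0,0,0]],[70,[0,0,20],[0,0,0]],[70,[0,0,15],[0,0,0]],[70,[0,0,10],[0,0,0]],[70,[0,0,4],[0,0,0]],[50,[0,0,0],[0,0,0]],[50,[0,0,0],[0,0,0]],[50,[0,0,0],[0,0,0]],[50,[0,0,0],[0,0,0]],[50,[0,0,0],[0,0,0]]], "grip_force": 60}}

```text
time_s: 10.82
eef_pos: [654.9, 75.1, 71.0]
ee_rot: [0.0, 0.713, 0.701, 0.0]
force: [0.8, -0.3, 2.0]
grip_width: 0.631
```

```bash
python3 - <<'E'
from h import *
w=wcap("w6")
E
```

```text
(no output)
```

View pics/w6.png

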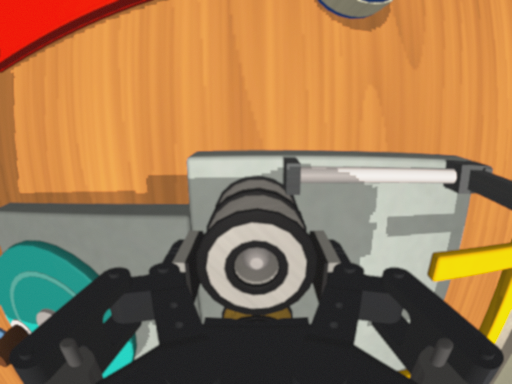

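Request:
{"name": "carry_out", "arguments": {"plan": [[50,[0,0,-10],[0,0,0]],[50,[0,0,-20],[0,0,0]],[50,[0,0,-25],[0,0,0]],[50,[0,0,-25],[0,0,0]],[50,[0,0,-20],[0,0,0]],[50,[-15,-4,0],[0,0,0]],[50,[-30,-6,0],[0,0,0]],[50,[-35,-6.5,0],[0,0,0]],[50,[-35,-6.5,0],[0,0,0]],[50,[-35,-6.5,0],[0,0,0]],[50,[-35,-6.5,0],[0,0,0]],[50,[-35,-6.5,0],[0,0,0]],[50,[-35,-6.5,0],[0,0,0]],[50,[-35,-6.5,0],[0,0,0]],[50,[-35,-6.5,0],[0,0,0]],[50,[-35,-6.5,0],[0,0,0]],[50,[-35,-6.5,0],[0,0,0]],[50,[-30,-6,0],[0,0,0]],[50,[-20,-4,0],[0,0,0]],[50,[0,0,0],[0,0,0]]]}}

```text
time_s: 12.53
eef_pos: [559.9, -372.8, 169.2]
ee_rot: [-0.0, 0.714, 0.7, -0.001]
force: [-0.9, 0.4, -0.7]
grip_width: 0.631
```

```bash
python3 - <<'E'
from h import *
s=ctrl.sense(); print(s["eef_pos"],s["force"],s["grip_width"]); w=wcap("w7"); trays()
E
```

```text
[ 559.89657049 -372.83650522  169.22599797] [-0.92781035  0.37345708 -0.71572769] 0.6313985079774096
top red rim [[389.0, 351.0], [417.0, 202.0], [676.0, 250.0], [648.0, 399.0]] ((532.4053955078125, 300.548583984375), (263.4520568847656, 151.43084716796875), 10.644954681396484)
scene red rim [[390.0, 351.0], [422.0, 184.0], [678.0, 233.0], [646.0, 399.0]] ((533.992919921875, 291.8136901855469), (260.6966552734375, 169.76461791992188), 10.674875259399414)
```

View pics/w7.png

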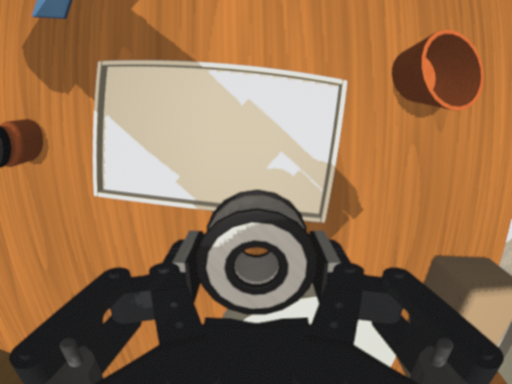

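```bash
cat >> h.py <<'E'
def wtray(w,pts,z=22):
    P=np.array([wplane(w,u,v,z)[:2] for u,v in pts]); print("corners",np.round(P,1).tolist(),"c",P.mean(0).round(1),"edges",[round(float(np.hypot(*(P[i]-P[i-1]))),1) for i in range(4)]); d=P[1]-P[0]; print("ang",np.degrees(np.arctan2(d[1],d[0])).round(1))
E
python3 - <<'E'
from h import *
w=wcap(); wtray(w,[(98,61),(348,80),(325,221),(94,196)])
E
```

```text
corners [[397.9, -234.1], [655.0, -267.2], [635.0, -413.8], [378.8, -382.1]] c [ 516.7 -324.3] edges [149.2, 259.2, 148.0, 258.2]
ang -7.3
```

Request:
{"name": "carry_out", "arguments": {"plan": [[50,[3,3,10],[0,0,0]],[50,[3.5,2.5,25],[0,0,0]],[50,[0,0,30],[0,0,0]],[50,[0,0,30],[0,0,0]],[50,[0,0,25],[0,0,0]],[50,[0,0,15],[0,0,0]],[50,[0,0,10],[0,0,0]],[50,[0,0,6],[0,0,0]],[50,[0,0,3],[0,0,0]],[50,[0,0,0],[0,0,0]]]}}

```text
time_s: 13.57
eef_pos: [568.2, -361.8, 16.4]
ee_rot: [0.0, 0.713, 0.701, 0.0]
force: [0.5, -0.6, -1.0]
grip_width: 0.634
```

Request:
{"name": "carry_out", "arguments": {"plan": [[50,[0,0,2.5],[0,0,0]],[50,[0,0,1.5],[0,0,0]],[50,[0,0,0],[0,0,0]]]}}

```text
time_s: 13.82
eef_pos: [568.0, -362.1, 12.6]
ee_rot: [0.0, 0.713, 0.701, 0.0]
force: [0.1, 1.0, -0.9]
grip_width: 0.633
```

Request:
{"name": "carry_out", "arguments": {"plan": [[50,[0,0,1.5],[0,0,0]],[50,[0,0,0],[0,0,0]]]}}

```text
time_s: 13.98
eef_pos: [568.2, -362.3, 12.0]
ee_rot: [0.001, 0.713, 0.701, -0.0]
force: [-2.8, 1.6, 4.7]
grip_width: 0.634
```

Request:
{"name": "carry_out", "arguments": {"plan": [[70,[0,0,0],[0,0,0]],[70,[0,0,0],[0,0,0]],[70,[0,0,0],[0,0,0]],[70,[0,0,-10],[0,0,0]],[70,[0,0,-25],[0,0,0]],[70,[0,0,-35],[0,0,0]],[70,[0,0,-35],[0,0,0]],[70,[0,0,-35],[0,0,0]],[70,[19,4,-10],[0,0,0]],[70,[35,8,-5],[0,0,0]],[70,[35,8,0],[0,0,0]],[70,[35,8,0],[0,0,0]],[70,[35,8,0],[0,0,0]],[70,[35,8,0],[0,0,0]],[70,[35,8,0],[0,0,0]],[70,[35,8,0],[0,0,0]],[70,[35,8,0],[0,0,0]],[70,[35,8,0],[0,0,0]],[70,[20,4,0],[0,0,0]],[70,[0,0,0],[0,0,0]]]}}

```text
time_s: 15.65
eef_pos: [654.1, -5.0, 166.6]
ee_rot: [0.0, 0.711, 0.703, 0.001]
force: [0.5, -0.4, -0.9]
grip_width: 0.822
```

```bash
python3 - <<'E'
from h import *
s=ctrl.sense(); print(s["eef_pos"]); w=wcap("w8"); t=cap("top"); cv2.imwrite("pics/t8.png",t["color"]); crop(cap("scene"),100,150,400,384,"s8",2)
E
```

```text
[654.14740568  -5.04895195 166.57114108]
```

View pics/w8.png

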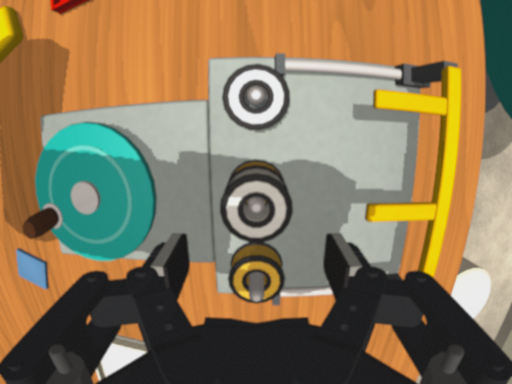

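View pics/s8.png

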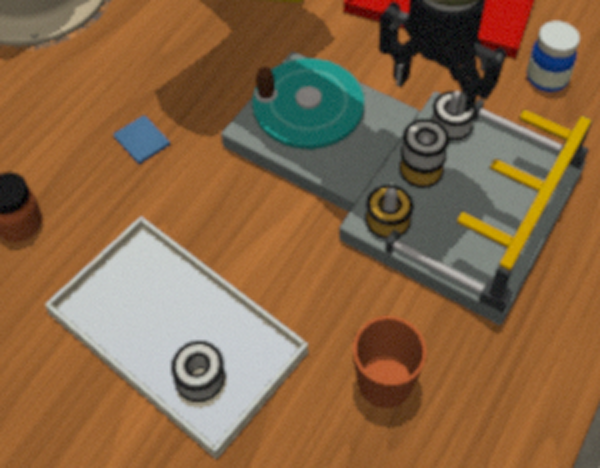

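Spool 1 lies flat in the white tray. Next is the upper spool on the middle post.

Request:
{"name": "carry_out", "arguments": {"plan": [[70,[-2,0,15],[0,0,0]],[70,[-2,0,25],[0,0,0]],[70,[0,0,25],[0,0,0]],[70,[0,0,15],[0,0,0]],[70,[0,0,10],[0,0,0]],[70,[0,0,5],[0,0,0]],[70,[0,0,0],[0,0,0]]]}}

```text
time_s: 16.38
eef_pos: [653.5, -14.2, 70.4]
ee_rot: [-0.0, 0.713, 0.701, -0.0]
force: [0.0, 1.2, -0.4]
grip_width: 0.816
```

Request:
{"name": "carry_out", "arguments": {"plan": [[70,[5,0,0],[0,0,0]],[70,[0,0,0],[0,0,0]],[50,[0,0,0],[0,0,0]],[50,[0,0,0],[0,0,0]],[50,[0,0,0],[0,0,0]],[50,[0,0,0],[0,0,0]],[50,[0,0,0],[0,0,0]]]}}

```text
time_s: 16.97
eef_pos: [654.4, -8.3, 72.6]
ee_rot: [0.001, 0.713, 0.701, 0.001]
force: [-0.2, 1.9, 5.9]
grip_width: 0.638
```

Request:
{"name": "carry_out", "arguments": {"plan": [[50,[0,0,-10],[0,0,0]],[50,[0,0,-20],[0,0,0]],[50,[0,0,-25],[0,0,0]],[50,[0,0,-25],[0,0,0]],[50,[0,0,-20],[0,0,0]],[50,[-14,-6,0],[0,0,0]],[50,[-28,-12.5,0],[0,0,0]],[50,[-28,-12.5,0],[0,0,0]],[50,[-28,-12.5,0],[0,0,0]],[50,[-28,-12.5,0],[0,0,0]],[50,[-28,-12.5,0],[0,0,0]],[50,[-28,-12.5,0],[0,0,0]],[50,[-28,-12.5,0],[0,0,0]],[50,[-28,-12.5,0],[0,0,0]],[50,[-28,-12.5,0],[0,0,0]],[50,[-14,-7,0],[0,0,0]],[50,[-7,-3.5,0],[0,0,0]],[50,[0,0,0],[0,0,0]],[50,[0,0,0],[0,0,0]]]}}

```text
time_s: 18.55
eef_pos: [520.0, -292.8, 170.6]
ee_rot: [-0.0, 0.713, 0.701, 0.0]
force: [-0.1, 0.2, -0.7]
grip_width: 0.64
```

```bash
python3 - <<'E'
from h import *
s=ctrl.sense(); print(s["eef_pos"],s["grip_width"]); w=wcap("w9"); crop(cap("scene"),100,150,400,384,"s9",2)
E
```

```text
[ 519.98226791 -292.79456819  170.61026474] 0.6402666476474217
```

View pics/w9.png

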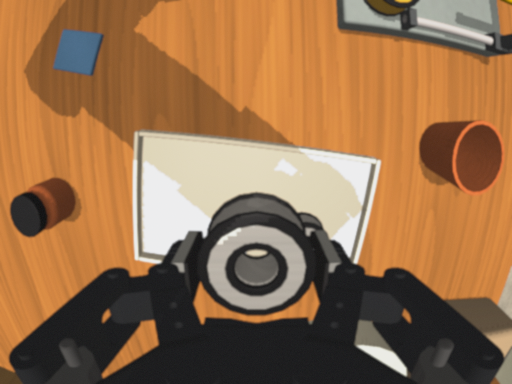

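View pics/s9.png

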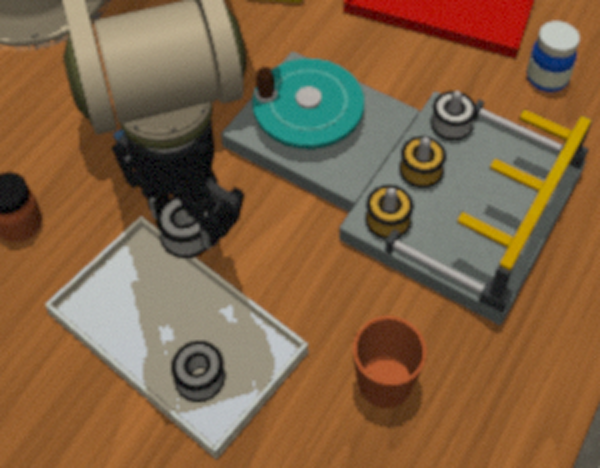

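Request:
{"name": "carry_out", "arguments": {"plan": [[50,[0,0,15],[0,0,0]],[50,[0,0,30],[0,0,0]],[50,[0,0,35],[0,0,0]],[50,[0,0,30],[0,0,0]],[50,[0,0,22],[0,0,0]],[50,[0,0,12],[0,0,0]],[50,[0,0,7],[0,0,0]],[50,[0,0,3.5],[0,0,0]],[50,[0,0,2],[0,0,0]],[50,[0,0,0],[0,0,0]]]}}

```text
time_s: 19.48
eef_pos: [520.6, -293.5, 15.2]
ee_rot: [0.001, 0.713, 0.701, 0.0]
force: [-0.1, -0.1, -2.0]
grip_width: 0.643
```

Request:
{"name": "carry_out", "arguments": {"plan": [[50,[0,0,1.5],[0,0,0]],[50,[0,0,0.5],[0,0,0]],[70,[0,0,0],[0,0,0]],[70,[0,0,0],[0,0,0]],[70,[0,0,0],[0,0,0]],[70,[0,0,-10],[0,0,0]],[70,[0,0,-25],[0,0,0]],[70,[0,0,-35],[0,0,0]],[70,[0,0,-35],[0,0,0]],[70,[0,0,-35],[0,0,0]],[70,[0,0,-15],[0,0,0]]]}}

```text
time_s: 20.4
eef_pos: [521.1, -294.1, 173.2]
ee_rot: [0.004, 0.713, 0.701, 0.0]
force: [0.3, -1.1, 0.9]
grip_width: 0.818
```

Request:
{"name": "carry_out", "arguments": {"plan": [[70,[16,5,0],[0,0,0]],[70,[33,11.5,0],[0,0,0]],[70,[33,11.5,0],[0,0,0]],[70,[33,11.5,0],[0,0,0]],[70,[33,11.5,0],[0,0,0]],[70,[33,11.5,0],[0,0,0]],[70,[33,11.5,0],[0,0,0]],[70,[33,11.5,0],[0,0,0]],[70,[33,11.5,0],[0,0,0]],[70,[33,11.5,0],[0,0,0]],[70,[33,11.5,0],[0,0,0]],[70,[18,6,0],[0,0,0]],[70,[7,2,0],[0,0,0]],[70,[0,0,0],[0,0,0]],[70,[0,0,0],[0,0,0]]]}}

```text
time_s: 21.65
eef_pos: [653.9, 74.7, 167.6]
ee_rot: [0.0, 0.713, 0.701, -0.0]
force: [-0.1, -0.3, -0.1]
grip_width: 0.82
```

```bash
python3 - <<'E'
from h import *
s=ctrl.sense(); print(s["eef_pos"],s["grip_width"]); w=wcap("w10"); crop(cap("scene"),100,150,400,384,"s10",2)
E
```

```text
[653.89277487  74.7416818  167.59294747] 0.8196945812583434
```

View pics/s10.png

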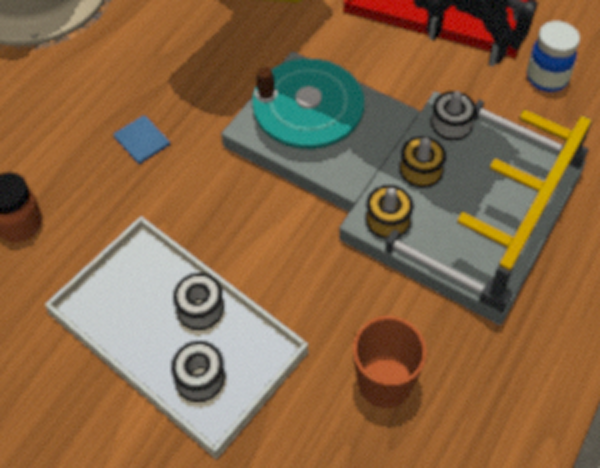

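View pics/w10.png

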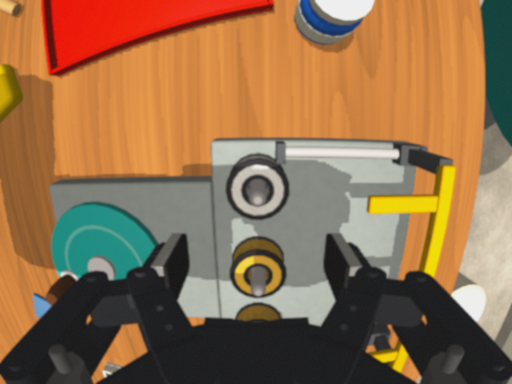

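Request:
{"name": "carry_out", "arguments": {"plan": [[70,[0,1,15],[0,0,0]],[70,[0,0,30],[0,0,0]],[70,[0,0,35],[0,0,0]],[70,[0,0,25],[0,0,0]],[70,[0,0,14],[0,0,0]],[70,[0,0,8],[0,0,0]],[70,[0,0,3],[0,0,0]],[70,[0,0,0],[0,0,0]],[50,[0,0,0],[0,0,0]],[50,[0,0,0],[0,0,0]],[50,[0,0,0],[0,0,0]],[50,[0,0,0],[0,0,0]],[50,[0,0,0],[0,0,0]]]}}

```text
time_s: 22.83
eef_pos: [656.1, 75.4, 39.3]
ee_rot: [0.001, 0.713, 0.701, 0.001]
force: [0.1, -0.4, 5.9]
grip_width: 0.629
```

Request:
{"name": "carry_out", "arguments": {"plan": [[50,[0,0,-10],[0,0,0]],[50,[0,0,-25],[0,0,0]],[50,[0,0,-35],[0,0,0]],[50,[0,0,-35],[0,0,0]],[50,[0,0,-25],[0,0,0]]]}}

```text
time_s: 23.25
eef_pos: [655.5, 75.7, 171.6]
ee_rot: [0.001, 0.713, 0.701, 0.001]
force: [1.8, 0.9, -0.8]
grip_width: 0.626
```

Request:
{"name": "carry_out", "arguments": {"plan": [[50,[-15,-7,0],[0,0,0]],[50,[-35.5,-16,0],[0,0,0]],[50,[-35.5,-16,0],[0,0,0]],[50,[-35.5,-16,0],[0,0,0]],[50,[-35.5,-16,0],[0,0,0]],[50,[-35.5,-16,0],[0,0,0]],[50,[-35.5,-16,0],[0,0,0]],[50,[-35.5,-16,0],[0,0,0]],[50,[-35.5,-16,0],[0,0,0]],[50,[-35.5,-16,0],[0,0,0]],[50,[-35.5,-16,0],[0,0,0]],[50,[-35.5,-16,0],[0,0,0]],[50,[-15.5,-6,0],[0,0,0]],[50,[-7,-3,0],[0,0,0]],[50,[0,0,0],[0,0,0]],[50,[0,0,0],[0,0,0]]]}}

```text
time_s: 24.58
eef_pos: [456.5, -348.4, 167.6]
ee_rot: [-0.0, 0.713, 0.701, 0.0]
force: [0.1, 0.5, -1.3]
grip_width: 0.628
```

```bash
python3 - <<'E'
from h import *
s=ctrl.sense(); print(s["eef_pos"],s["grip_width"]); w=wcap("w11"); cv2.imwrite("pics/s11.png",cap("scene")["color"])
E
```

```text
[ 456.52220296 -348.35517501  167.59964438] 0.6277127726358986
```

View pics/w11.png

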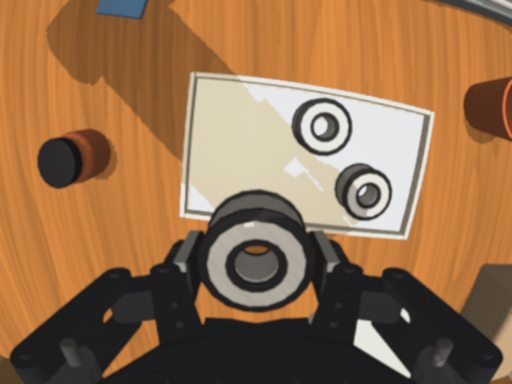

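View pics/s11.png

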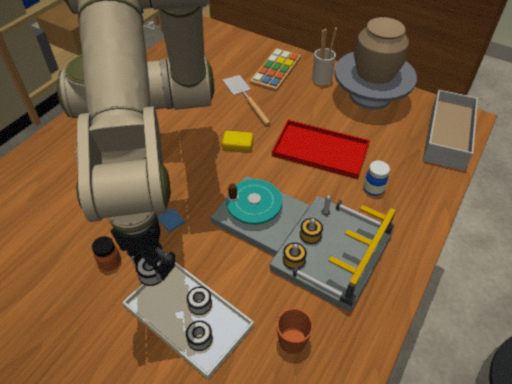

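```bash
python3 - <<'E'
from h import *
w=wcap(); wtray(w,[(193,72),(434,111),(406,239),(180,216)])
E
```

```text
corners [[398.4, -238.8], [651.3, -271.6], [631.5, -419.4], [376.8, -384.7]] c [ 514.5 -328.6] edges [147.6, 255.0, 149.2, 257.1]
ang -7.4
```

Request:
{"name": "carry_out", "arguments": {"plan": [[50,[0,0,15],[0,0,0]],[50,[0,0,30],[0,0,0]],[50,[0,0,35],[0,0,0]],[50,[0,0,30],[0,0,0]],[50,[0,0,20],[0,0,0]],[50,[0,0,12],[0,0,0]],[50,[0,0,5],[0,0,0]],[50,[0,0,3],[0,0,0]],[50,[0,0,0],[0,0,0]]]}}

```text
time_s: 25.48
eef_pos: [456.7, -349.3, 17.9]
ee_rot: [0.001, 0.713, 0.701, -0.0]
force: [-0.6, -0.6, -1.1]
grip_width: 0.625
```

Request:
{"name": "carry_out", "arguments": {"plan": [[50,[0,0,2],[0,0,0]],[50,[0,0,1.5],[0,0,0]],[50,[0,0,0.5],[0,0,0]],[70,[0,0,0],[0,0,0]],[70,[0,0,0],[0,0,0]],[70,[0,0,0],[0,0,0]],[70,[0,0,-10],[0,0,0]],[70,[0,0,-25],[0,0,0]],[70,[0,0,-35],[0,0,0]],[70,[0,0,-35],[0,0,0]],[70,[0,0,-35],[0,0,0]],[70,[0,0,-15],[0,0,0]]]}}

```text
time_s: 26.48
eef_pos: [457.1, -350.1, 174.0]
ee_rot: [0.004, 0.713, 0.701, -0.0]
force: [0.3, -0.5, 0.4]
grip_width: 0.82
```

Request:
{"name": "carry_out", "arguments": {"plan": [[70,[15,8,0],[0,0,0]],[70,[31,17.5,0],[0,0,0]],[70,[31,17.5,0],[0,0,0]],[70,[31,17.5,0],[0,0,0]],[70,[31,17.5,0],[0,0,0]],[70,[31,17.5,0],[0,0,0]],[70,[31,17.5,0],[0,0,0]],[70,[31,17.5,0],[0,0,0]],[70,[31,17.5,0],[0,0,0]],[70,[31,17.5,0],[0,0,0]],[70,[31,17,0],[0,0,0]],[70,[13,6,0],[0,0,0]],[70,[5.5,3,0],[0,0,0]],[70,[0,0,0],[0,0,0]],[70,[0,0,0],[0,0,0]]]}}

```text
time_s: 27.73
eef_pos: [652.8, -10.0, 168.5]
ee_rot: [0.0, 0.713, 0.701, -0.0]
force: [0.0, -1.2, -0.0]
grip_width: 0.82
```

```bash
python3 - <<'E'
from h import *
s=ctrl.sense(); print(s["eef_pos"],s["grip_width"]); w=wcap("w12"); cv2.imwrite("pics/s12.png",cap("scene")["color"])
E
```

```text
[652.8371121  -10.00802307 168.51562408] 0.8201391632344456
```

View pics/s12.png

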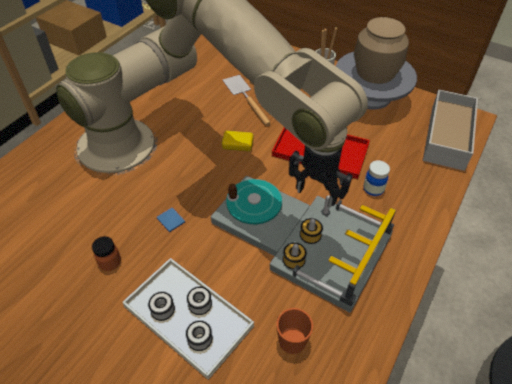

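View pics/w12.png

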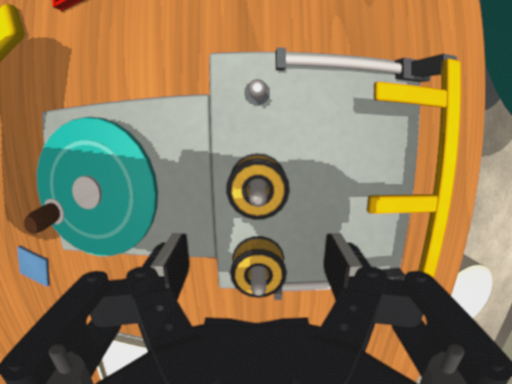

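All three steel spools lie flat in the white tray. Next is the brass spool on the middle post, centred at about (258,189) in the wrist view.

Request:
{"name": "carry_out", "arguments": {"plan": [[70,[0.5,1.5,15],[0,0,0]],[70,[0,0,30],[0,0,0]],[70,[0,0,35],[0,0,0]],[70,[0,0,25],[0,0,0]],[70,[0,0,14],[0,0,0]],[70,[0,0,8],[0,0,0]],[70,[0,0,4],[0,0,0]],[70,[0,0,0],[0,0,0]],[50,[0,0,0],[0,0,0]],[50,[0,0,0],[0,0,0]],[50,[0,0,0],[0,0,0]],[50,[0,0,0],[0,0,0]],[50,[0,0,0],[0,0,0]]]}}

```text
time_s: 28.92
eef_pos: [655.6, -8.7, 39.0]
ee_rot: [0.001, 0.713, 0.701, 0.001]
force: [0.1, -0.7, 6.3]
grip_width: 0.631
```

Request:
{"name": "carry_out", "arguments": {"plan": [[50,[0,0,-10],[0,0,0]],[50,[0,0,-25],[0,0,0]],[50,[0,0,-35],[0,0,0]],[50,[0,0,-35],[0,0,0]],[50,[0,0,-25],[0,0,0]]]}}

```text
time_s: 29.33
eef_pos: [655.1, -8.4, 171.4]
ee_rot: [0.001, 0.713, 0.701, 0.001]
force: [-0.0, -0.4, -1.2]
grip_width: 0.624
```

Request:
{"name": "carry_out", "arguments": {"plan": [[50,[14,-3,0],[0,0,0]],[50,[32,-7.5,0],[0,0,0]],[50,[32,-7.5,0],[0,0,0]],[50,[32,-7.5,0],[0,0,0]],[50,[32,-7.5,0],[0,0,0]],[50,[32,-7.5,0],[0,0,0]],[50,[32,-7.5,0],[0,0,0]],[50,[32,-7.5,0],[0,0,0]],[50,[32,-7.5,0],[0,0,0]],[50,[32,-7.5,0],[0,0,0]],[50,[10,-2,0],[0,0,0]],[50,[6,-1,0],[0,0,0]],[50,[0,0,0],[0,0,0]],[50,[0,0,0],[0,0,0]]]}}

```text
time_s: 30.5
eef_pos: [586.6, 309.9, 167.1]
ee_rot: [0.0, 0.713, 0.701, -0.0]
force: [0.0, -0.3, -1.5]
grip_width: 0.627
```

```bash
python3 - <<'E'
from h import *
s=ctrl.sense(); print(s["eef_pos"],s["grip_width"]); w=wcap("w13"); cv2.imwrite("pics/s13.png",cap("scene")["color"]); trays()
E
```

```text
[586.56060042 309.92598248 167.13389484] 0.6272833732665083
top red rim [[398.0, 306.0], [417.0, 203.0], [676.0, 251.0], [656.0, 354.0]] ((536.7853393554688, 278.47259521484375), (262.83880615234375, 105.02348327636719), 10.626291275024414)
top white floor ((513.6031494140625, -330.6767578125), (139.13470458984375, 250.51446533203125), 82.12067413330078)
scene red rim [[390.0, 351.0], [421.0, 184.0], [678.0, 232.0], [647.0, 399.0]] ((534.0706787109375, 291.7286376953125), (260.9244384765625, 170.2113494873047), 10.582962989807129)
scene white floor ((512.052978515625, -330.0330810546875), (134.62425231933594, 240.88021850585938), 82.91341400146484)
```

View pics/w13.png

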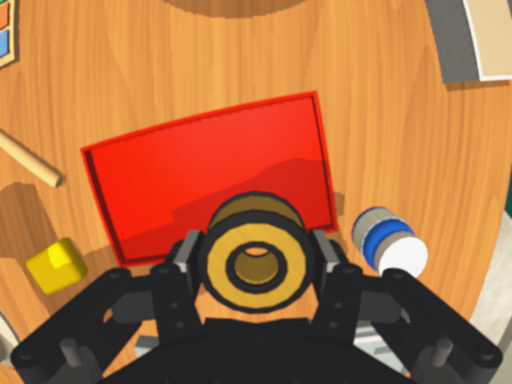

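View pics/s13.png

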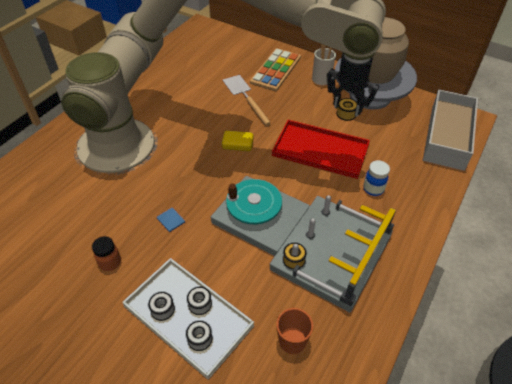

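```bash
python3 - <<'E'
from h import *
w=wcap(); wtray(w,[(82,150),(316,92),(337,230),(120,266)])
E
```

```text
corners [[397.4, 349.1], [646.7, 396.7], [673.5, 253.7], [422.5, 208.7]] c [535. 302.] edges [142.7, 253.8, 145.5, 254.9]
ang 10.8
```

Request:
{"name": "carry_out", "arguments": {"plan": [[50,[0,0,15],[0,0,0]],[50,[0,0,30],[0,0,0]],[50,[0,0,35],[0,0,0]],[50,[0,0,30],[0,0,0]],[50,[0,0,20],[0,0,0]]]}}

```text
time_s: 31.17
eef_pos: [585.3, 309.8, 34.0]
ee_rot: [-0.001, 0.713, 0.701, -0.002]
force: [-0.6, -0.3, -1.3]
grip_width: 0.626
```

Request:
{"name": "carry_out", "arguments": {"plan": [[50,[0,0,10],[0,0,0]],[50,[0,0,6],[0,0,0]],[50,[0,0,2.5],[0,0,0]],[50,[0,0,0],[0,0,0]],[50,[0,0,0],[0,0,0]]]}}

```text
time_s: 31.58
eef_pos: [587.2, 310.9, 20.3]
ee_rot: [0.001, 0.713, 0.701, 0.001]
force: [-0.2, 0.1, -0.9]
grip_width: 0.625
```

Request:
{"name": "carry_out", "arguments": {"plan": [[50,[0,0,3],[0,0,0]],[50,[0,0,2],[0,0,0]],[50,[0,0,1.5],[0,0,0]],[50,[0,0,0],[0,0,0]],[70,[0,0,0],[0,0,0]],[70,[0,0,0],[0,0,0]],[70,[0,0,0],[0,0,0]],[70,[0,0,-10],[0,0,0]],[70,[0,0,-25],[0,0,0]],[70,[0,0,-35],[0,0,0]],[70,[0,0,-35],[0,0,0]],[70,[0,0,-35],[0,0,0]],[70,[0,0,-15],[0,0,0]]]}}

```text
time_s: 32.67
eef_pos: [587.7, 311.2, 173.6]
ee_rot: [0.002, 0.713, 0.701, 0.003]
force: [0.5, -0.7, 0.7]
grip_width: 0.818
```

Request:
{"name": "carry_out", "arguments": {"plan": [[70,[-17,3,0],[0,0,0]],[70,[-36,6.5,0],[0,0,0]],[70,[-36,6.5,0],[0,0,0]],[70,[-36,6.5,0],[0,0,0]],[70,[-36,6.5,0],[0,0,0]],[70,[-36,6.5,0],[0,0,0]],[70,[-36,6.5,0],[0,0,0]],[70,[-36,6.5,0],[0,0,0]],[70,[-36,6.5,0],[0,0,0]],[70,[-36,6.5,0],[0,0,0]],[70,[-36,6.5,0],[0,0,0]],[70,[-18,4,0],[0,0,0]],[70,[-8,1.5,0],[0,0,0]],[70,[0,0,0],[0,0,0]],[70,[0,0,0],[0,0,0]]]}}

```text
time_s: 33.92
eef_pos: [653.3, -92.4, 167.6]
ee_rot: [-0.0, 0.713, 0.701, 0.0]
force: [0.1, 0.4, 1.0]
grip_width: 0.82
```

```bash
python3 - <<'E'
from h import *
s=ctrl.sense(); print(s["eef_pos"],s["grip_width"]); w=wcap("w14"); cv2.imwrite("pics/s14.png",cap("scene")["color"])
E
```

```text
[653.2672733  -92.42767549 167.57154391] 0.8201877519712156
```

View pics/s14.png

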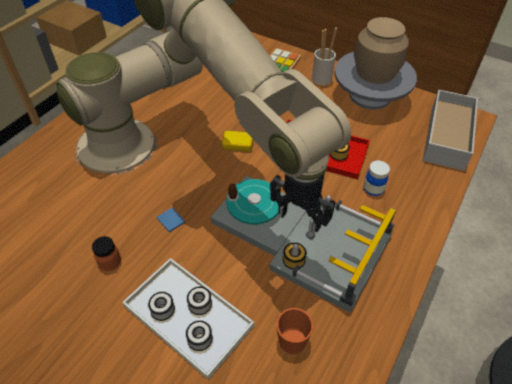

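View pics/w14.png

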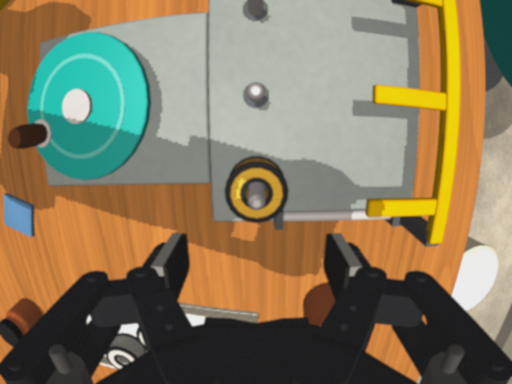

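Request:
{"name": "carry_out", "arguments": {"plan": [[70,[0.5,1,15],[0,0,0]],[70,[0,0,30],[0,0,0]],[70,[0,0,35],[0,0,0]],[70,[0,0,25],[0,0,0]],[70,[0,0,14],[0,0,0]],[70,[0,0,8],[0,0,0]],[70,[0,0,3],[0,0,0]],[70,[0,0,0],[0,0,0]],[50,[0,0,0],[0,0,0]],[50,[0,0,0],[0,0,0]],[50,[0,0,0],[0,0,0]],[50,[0,0,0],[0,0,0]],[50,[0,0,0],[0,0,0]]]}}

```text
time_s: 35.1
eef_pos: [655.3, -92.9, 39.4]
ee_rot: [0.001, 0.713, 0.701, 0.001]
force: [0.1, 1.3, 6.2]
grip_width: 0.643
```

Request:
{"name": "carry_out", "arguments": {"plan": [[50,[0,0,-10],[0,0,0]],[50,[0,0,-25],[0,0,0]],[50,[0,0,-35],[0,0,0]],[50,[0,0,-35],[0,0,0]],[50,[0,0,-25],[0,0,0]]]}}

```text
time_s: 35.52
eef_pos: [654.8, -93.1, 171.7]
ee_rot: [0.002, 0.713, 0.701, 0.001]
force: [0.4, -0.0, -1.2]
grip_width: 0.645
```

Request:
{"name": "carry_out", "arguments": {"plan": [[50,[15,-8,0],[0,0,0]],[50,[34,-16.5,0],[0,0,0]],[50,[34,-16.5,0],[0,0,0]],[50,[34,-16.5,0],[0,0,0]],[50,[34,-16.5,0],[0,0,0]],[50,[34,-16.5,0],[0,0,0]],[50,[34,-16.5,0],[0,0,0]],[50,[34,-16.5,0],[0,0,0]],[50,[34,-16.5,0],[0,0,0]],[50,[34,-16.5,0],[0,0,0]],[50,[34,-16.5,0],[0,0,0]],[50,[18,-6,0],[0,0,0]],[50,[8,-2.5,0],[0,0,0]],[50,[0,0,0],[0,0,0]],[50,[0,0,0],[0,0,0]]]}}

```text
time_s: 36.77
eef_pos: [479.5, 290.4, 167.7]
ee_rot: [0.0, 0.713, 0.701, 0.0]
force: [0.1, -0.1, -1.5]
grip_width: 0.64
```

```bash
python3 - <<'E'
from h import *
s=ctrl.sense(); print(s["eef_pos"],s["grip_width"]); w=wcap("w15"); cv2.imwrite("pics/s15.png",cap("scene")["color"])
E
```

```text
[479.46689395 290.39620695 167.66728174] 0.6400219463859657
```

View pics/w15.png

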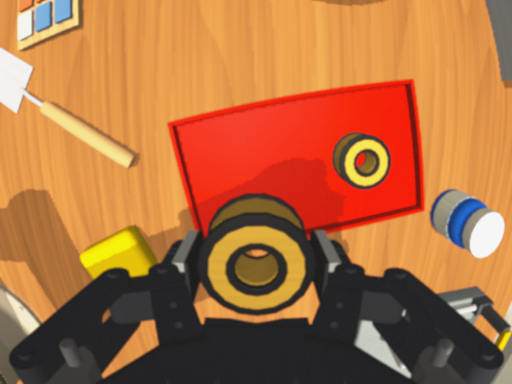

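View pics/s15.png

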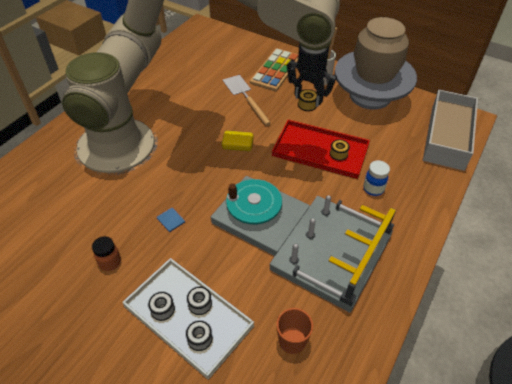

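```bash
python3 - <<'E'
from h import *
w=wcap(); wtray(w,[(169,124),(412,80),(424,211),(201,240)])
E
```

```text
corners [[395.6, 349.1], [645.0, 396.1], [673.2, 251.4], [420.0, 225.4]] c [533.4 305.5] edges [126.1, 253.8, 147.4, 254.6]
ang 10.7
```

Request:
{"name": "carry_out", "arguments": {"plan": [[50,[0,0,15],[0,0,0]],[50,[0,0,30],[0,0,0]],[50,[0,0,35],[0,0,0]],[50,[0,0,30],[0,0,0]],[50,[0,0,20],[0,0,0]],[50,[0,0,10],[0,0,0]],[50,[0,0,5],[0,0,0]],[50,[0,0,3],[0,0,0]],[50,[0,0,0],[0,0,0]]]}}

```text
time_s: 37.67
eef_pos: [479.7, 290.9, 19.9]
ee_rot: [0.0, 0.713, 0.701, 0.001]
force: [-0.3, 0.4, -1.9]
grip_width: 0.641
```

Request:
{"name": "carry_out", "arguments": {"plan": [[50,[0,0,3],[0,0,0]],[50,[0,0,1.5],[0,0,0]],[50,[0,0,1.5],[0,0,0]],[50,[0,0,0],[0,0,0]],[70,[0,0,0],[0,0,0]],[70,[0,0,0],[0,0,0]],[70,[0,0,0],[0,0,0]],[70,[0,0,-10],[0,0,0]],[70,[0,0,-25],[0,0,0]],[70,[0,0,-35],[0,0,0]],[70,[0,0,-35],[0,0,0]],[70,[0,0,-35],[0,0,0]],[70,[0,0,-35],[0,0,0]]]}}

```text
time_s: 38.75
eef_pos: [478.7, 290.9, 190.9]
ee_rot: [0.0, 0.713, 0.701, 0.0]
force: [0.1, -0.1, -0.4]
grip_width: 0.818
```

Request:
{"name": "carry_out", "arguments": {"plan": [[60,[-15,-1.5,0],[0,0,0]],[60,[-33,-3.5,0],[0,0,0]],[60,[-33,-3.5,0],[0,0,0]],[60,[-33,-3.5,0],[0,0,0]],[60,[-33,-3.5,0],[0,0,0]],[60,[-33,-3.5,0],[0,0,0]],[60,[-33,-3.5,0],[0,0,0]],[60,[-33,-3.5,0],[0,0,0]],[60,[-33,-3.5,0],[0,0,0]],[60,[-30,-3.5,0],[0,0,0]],[60,[-12,-1.5,0],[0,0,0]],[60,[0,0,0],[0,0,0]],[60,[0,0,0],[0,0,0]]]}}

```text
time_s: 39.83
eef_pos: [439.3, -29.5, 188.8]
ee_rot: [0.0, 0.713, 0.701, 0.0]
force: [0.8, 0.3, -0.4]
grip_width: 0.704
```

```bash
python3 - <<'E'
from h import *
s=ctrl.sense(); print(s["eef_pos"],s["grip_width"]); w=wcap("w16"); cv2.imwrite("pics/s16.png",cap("scene")["color"])
crop(w,180,120,360,280,"w16z",4)
E
```

```text
[439.3447945  -29.48353497 188.84383895] 0.704263656162209
```

View pics/w16z.png

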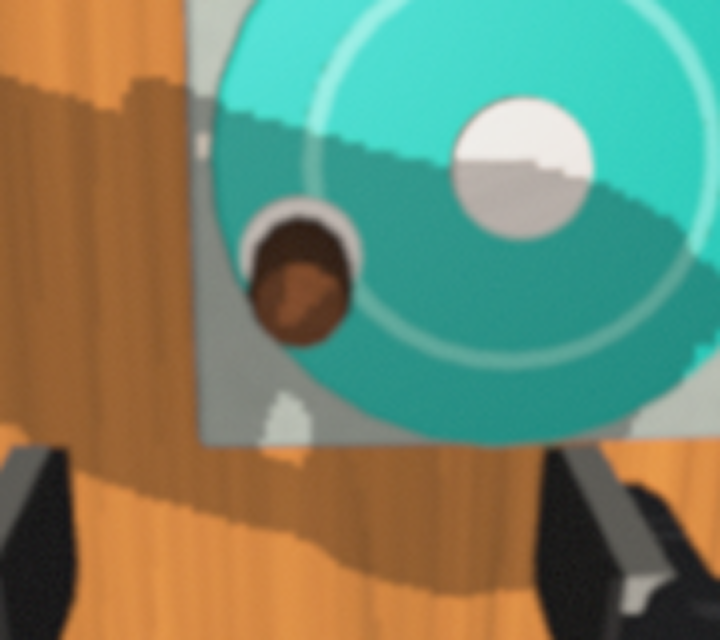

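View pics/s16.png

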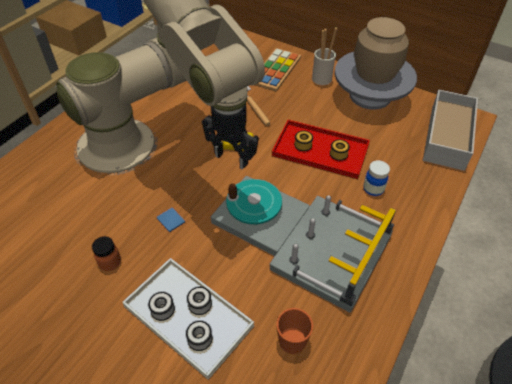

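All the spools are stored. I'll locate the handle and hub in this view.

```bash
python3 - <<'E'
from h import *
np.set_printoptions(precision=1,suppress=True)
w=wcap(); f=lambda x,y:(180+x/4-.4,120+y/4-.4)
for n,p,z in (("collar",(301,255),63),("htop",(299,302),106),("hub",(524,168),64),("mark",(204,146),30)): print(n,wplane(w,*f(*p),z))
E
python3 circ.py 3.57 -0.43 20 89.0; python3 circ.py -0.43 -2.83 12 89.0
```

```text
collar [439.  -26.4  63. ]
htop [438.7 -25.2 106. ]
hub [490.5  -6.3  64. ]
mark [414.4  -5.5  30. ]
[[10.5, -3.5], [10.5, -2.0], [11.0, 1.0], [11.0, 2.5], [9.5, 5.0], [9.0, 6.5], [7.0, 8.5], [5.5, 9.5], [3.5, 10.5], [1.0, 10.5], [-0.5, 11.0], [-3.5, 10.5], [-5.0, 10.0], [-7.0, 8.5], [-8.5, 7.0], [-9.5, 5.0], [-10.5, 3.0], [-11.0, 1.0], [-11.0, -1.0], [-10.5, -3.5]]
[[-9.5, -5.5], [-8.5, -7.0], [-6.5, -9.0], [-5.0, -9.5], [-3.0, -10.5], [-0.5, -11.0], [1.5, -11.0], [4.0, -10.5], [5.5, -9.5], [7.5, -8.0], [9.0, -6.5], [10.0, -4.5]]
```

Request:
{"name": "carry_out", "arguments": {"plan": [[60,[3.5,0,10],[0,0,0]],[60,[0,0,25],[0,0,0]],[60,[0,0,30],[0,0,0]],[60,[0,0,25],[0,0,0]],[60,[0,0,15],[0,0,0]],[60,[0,0,8],[0,0,0]],[60,[0,0,3],[0,0,0]],[20,[0,0,0],[0,0,0]],[20,[0,0,0],[0,0,0]],[20,[0,0,0],[0,0,0]],[20,[0,0,0],[0,0,0]],[20,[0,0,0],[0,0,0]],[20,[0,0,0],[0,0,0]]], "grip_force": 40}}

```text
time_s: 41.07
eef_pos: [438.8, -25.8, 73.3]
ee_rot: [-0.0, 0.713, 0.701, -0.0]
force: [-7.2, -0.2, 9.6]
grip_width: 0.249
```

```bash
python3 circ.py 3.52 -0.48 20 89.0; python3 circ.py -0.48 -2.88 12 89.0
```

```text
[[10.5, -3.0], [11.0, -1.5], [11.0, 1.5], [10.5, 3.0], [9.5, 5.5], [8.5, 7.0], [6.5, 8.5], [5.0, 10.0], [3.0, 10.5], [0.5, 11.0], [-1.5, 11.0], [-3.5, 10.5], [-5.5, 9.5], [-7.5, 8.0], [-8.5, 6.5], [-10.0, 4.5], [-11.0, 2.5], [-10.5, 0.5], [-11.0, -1.5], [-10.5, -4.0]]
[[-9.5, -6.0], [-7.5, -7.5], [-6.5, -9.0], [-4.5, -10.0], [-2.0, -11.0], [0.0, -11.0], [2.0, -10.5], [4.0, -10.0], [6.0, -9.5], [8.0, -7.5], [9.0, -6.0], [10.5, -4.0]]
```

Request:
{"name": "carry_out", "arguments": {"plan": [[20,[10.5,-3,0],[0,0,0]],[20,[11,-1.5,0],[0,0,0]],[20,[11,1.5,0],[0,0,0]],[20,[10.5,3,0],[0,0,0]],[20,[9.5,5.5,0],[0,0,0]],[20,[8.5,7,0],[0,0,0]],[20,[6.5,8.5,0],[0,0,0]],[20,[5,10,0],[0,0,0]]]}}

```text
time_s: 41.73
eef_pos: [471.0, 47.8, 73.4]
ee_rot: [-0.001, 0.713, 0.701, 0.0]
force: [-4.3, 4.5, 6.9]
grip_width: 0.254
```

Request:
{"name": "carry_out", "arguments": {"plan": [[20,[3,10.5,0],[0,0,0]],[20,[0.5,11,0],[0,0,0]],[20,[-1.5,11,0],[0,0,0]],[20,[-3.5,10.5,0],[0,0,0]],[20,[-5.5,9.5,0],[0,0,0]],[20,[-7.5,8,0],[0,0,0]],[20,[-8.5,6.5,0],[0,0,0]],[20,[-10,4.5,0],[0,0,0]],[20,[-11,2.5,0],[0,0,0]],[20,[-10.5,0.5,0],[0,0,0]],[20,[-11,-1.5,0],[0,0,0]],[20,[-10.5,-4,0],[0,0,0]]]}}

```text
time_s: 42.73
eef_pos: [537.9, -30.3, 73.3]
ee_rot: [-0.002, 0.713, 0.701, -0.001]
force: [-13.2, 8.8, 14.7]
grip_width: 0.253
```

Request:
{"name": "carry_out", "arguments": {"plan": [[20,[-9.5,-6,0],[0,0,0]],[20,[-7.5,-7.5,0],[0,0,0]],[20,[-6.5,-9,0],[0,0,0]],[20,[-4.5,-10,0],[0,0,0]],[20,[-2,-11,0],[0,0,0]],[20,[0,-11,0],[0,0,0]],[20,[2,-10.5,0],[0,0,0]],[20,[4,-10,0],[0,0,0]],[20,[6,-9.5,0],[0,0,0]],[20,[8,-7.5,0],[0,0,0]],[20,[9,-6,0],[0,0,0]]]}}

```text
time_s: 43.65
eef_pos: [441.2, -30.8, 73.3]
ee_rot: [0.001, 0.713, 0.701, -0.0]
force: [-1.4, -4.0, 6.8]
grip_width: 0.253
```

Request:
{"name": "carry_out", "arguments": {"plan": [[20,[5,-2.2,0],[0,0,0]],[20,[5,-1.6,0],[0,0,0]],[20,[0,0,0],[0,0,0]]]}}

```text
time_s: 43.9
eef_pos: [436.6, -19.7, 73.3]
ee_rot: [-0.001, 0.712, 0.702, -0.001]
force: [-9.3, -1.7, 15.0]
grip_width: 0.253
```

Request:
{"name": "carry_out", "arguments": {"plan": [[20,[4,-0.8,0],[0,0,0]],[20,[4,-0.5,0],[0,0,0]],[20,[3,0,0],[0,0,0]],[20,[0,0,0],[0,0,0]]]}}

```text
time_s: 44.23
eef_pos: [434.7, -8.6, 73.2]
ee_rot: [-0.002, 0.712, 0.702, -0.002]
force: [-14.7, 0.2, 20.1]
grip_width: 0.247
```

Request:
{"name": "carry_out", "arguments": {"plan": [[20,[2,0,0],[0,0,0]],[20,[2,0,0],[0,0,0]],[20,[0,0,0],[0,0,0]]]}}

```text
time_s: 44.48
eef_pos: [434.5, -4.6, 73.2]
ee_rot: [-0.002, 0.712, 0.702, -0.002]
force: [-16.4, -0.5, 21.9]
grip_width: 0.247
```

Request:
{"name": "carry_out", "arguments": {"plan": [[20,[2,-1,0],[0,0,0]],[20,[2,0,0],[0,0,0]],[20,[0,0,0],[0,0,0]]]}}

```text
time_s: 44.73
eef_pos: [434.5, -3.1, 73.3]
ee_rot: [0.001, 0.712, 0.702, -0.003]
force: [-13.8, -18.9, 14.7]
grip_width: 0.251
```

Request:
{"name": "carry_out", "arguments": {"plan": [[20,[1,0,0],[0,0,0]],[20,[0,0,0],[0,0,0]]]}}

```text
time_s: 44.9
eef_pos: [434.5, -2.9, 73.2]
ee_rot: [0.001, 0.712, 0.702, -0.003]
force: [-15.6, -24.5, 14.7]
grip_width: 0.251
```

```bash
python3 - <<'E'
from h import *
w=wcap("w17"); crop(cap("scene"),205,160,395,310,"s17",4)
E
```

```text
(no output)
```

View pics/s17.png

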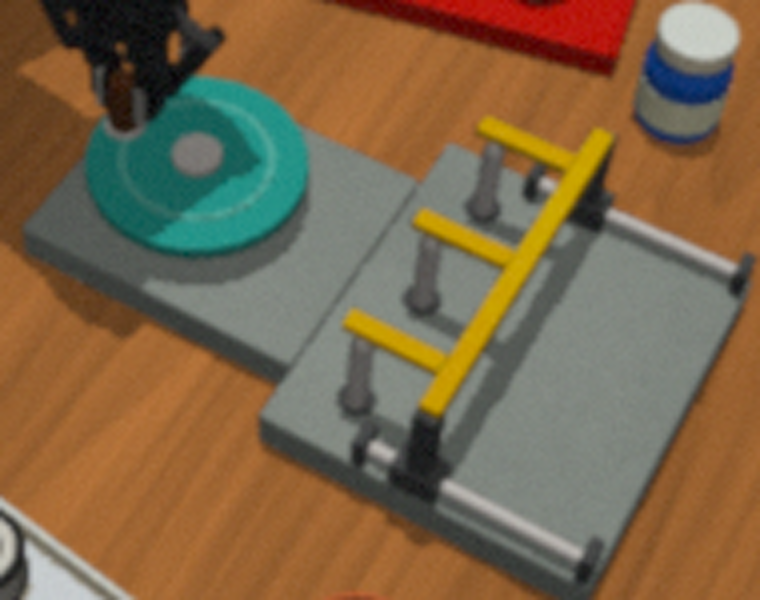

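Request:
{"name": "carry_out", "arguments": {"plan": [[20,[-3,-1,0],[0,0,0]],[20,[0,0,0],[0,0,0]],[60,[0,0,0],[0,0,0]],[60,[0,0,0],[0,0,0]],[60,[0,0,0],[0,0,0]],[60,[0,0,0],[0,0,0]],[60,[0,0,-10],[0,0,0]],[60,[0,0,-25],[0,0,0]],[60,[0,0,-30],[0,0,0]],[60,[0,0,-30],[0,0,0]],[60,[0,0,-30],[0,0,0]],[60,[0,0,-15],[0,0,0]],[60,[0,0,0],[0,0,0]],[60,[0,0,0],[0,0,0]]]}}

```text
time_s: 46.17
eef_pos: [434.7, -3.2, 212.2]
ee_rot: [0.0, 0.713, 0.701, 0.0]
force: [1.1, -0.7, -0.0]
grip_width: 0.7
```

```bash
python3 - <<'E'
from h import *
s=ctrl.sense(); print(s["eef_pos"],s["force"]); w=wcap("w18"); sc=cap("scene"); cv2.imwrite("pics/s18.png",sc["color"]); cv2.imwrite("pics/t18.png",cap("top")["color"]); crop(w,180,100,360,260,"w18z",4)
E
```

```text
[434.70760256  -3.21793787 212.23114453] [ 1.06622448 -0.73415569 -0.0449788 ]
```

View pics/w18.png

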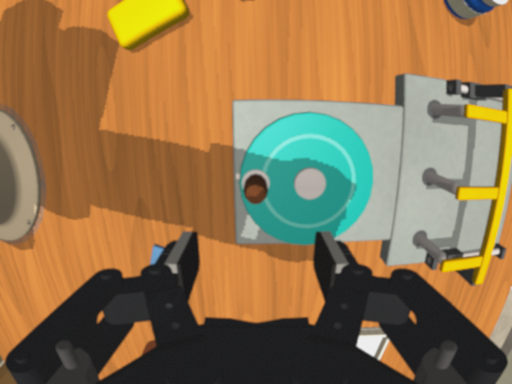

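View pics/s18.png

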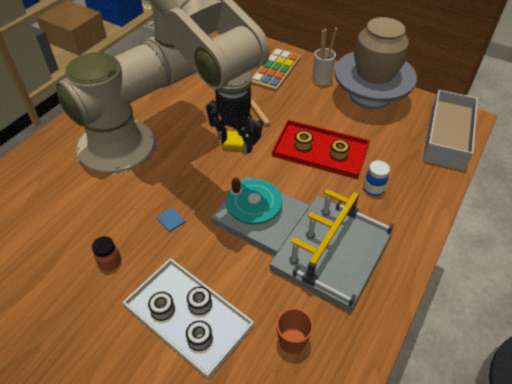

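View pics/t18.png

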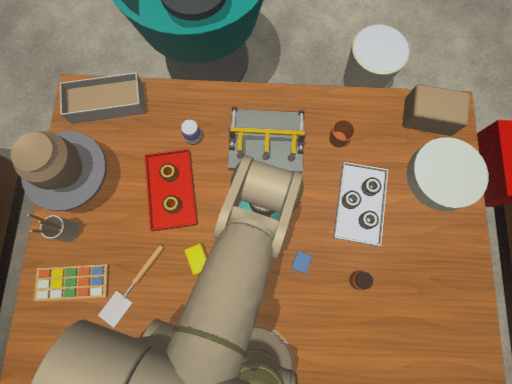

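View pics/w18z.png

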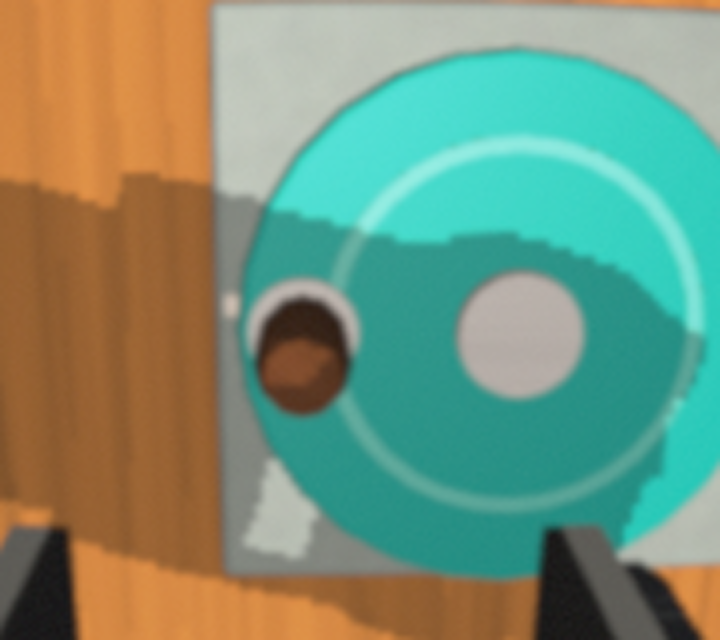

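The handle now lines up with the hub and the front mark, so the wheel is at its zero stop, and the gripper is clear. Handing in.

```bash
python3 - <<'E'
from h import *
print(ctrl.finish_job(), ctrl.sense()["time_s"])
E
```

```text
the job is handed in; nothing more can be done
the job is handed in; nothing more can be done
```

The job is done and handed in. The arm's last move ended at 46 s, against the 210 s limit; the hand-in gave no verdict.

- **Wheel, opening:** I turned it about a full turn anticlockwise to its stop. I felt about 32 N there, and the keeper was clear of the posts.
- **Spools:** There were five. The three steel ones lie flat in the white tray and the two brass ones flat in the red tray.
- **Wheel, closing:** I turned it back until it met the zero stop, where I felt about 25 N. The handle lines up with the front mark and the keeper fingers lie over the bare posts.

**Last checks:** The final pictures show all five spools in their trays and nothing left on the posts. Both jars and the cup look to be where they started, judged by eye. The gripper is open, about 100 mm above the handle and touching nothing. I did not see either tray get knocked or the grip slacken.

**Disagreements:** The camera estimates of tray positions differed by up to about 6 mm, so I placed between them. Positions read straight after a move were about 4 mm out, and I corrected for that at one grasp. The first spool went down about 4 mm off target for the same reason.

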